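# Give the three pots their own lids back

## Task

The lids on the three pots along the ledge have been mixed up, each pot wearing another's. Put each pot's own lid back on it, properly seated: the tall cone on the blue tagine dish, the domed lid with the bar grip on the two-tier steamer, and the flat lid with the round knob on the long-handled saucepan. The empty wooden board is there to park a lid on meanwhile; set lids down rather than drop them, keep them off the bare marble, and leave the pots and the ladle, paddle and salt pot where they are.

Things in the scene. Friction and masses are not known exactly. Their poses are not given: they have to be found in the camera images.
- steamer: The steamer: two stacked round aluminium tiers fixed to each other, 104 mm high in all, 166 mm across at the rim beads, with two steel loop handles on each tier reaching 110 mm from the axis along +x and -x, tops at 39 and 91 mm height. Mouth 152 mm inside, flat rim at 104 mm above the origin. Weighs about 0.9 kg and stands loose on the ledge. Origin: centre of its underside; z up.
- tagine_dish: The tagine's base: a low blue-glazed ceramic dish 45 mm high with a wide flat rim, 188 mm across outside and 152 mm inside, no handles. Rim top at 45 mm above the origin. About 1.1 kg, loose on the ledge. Origin: centre of its underside; z up.
- saucepan: Stainless steel saucepan 160 mm across, 75 mm high, with one long black-gripped handle that points along its +x out to 208 mm from the axis at 50 to 75 mm height. Mouth 152 mm inside, rim top at 75 mm above the origin. About 1 kg, loose on the ledge. Origin: centre of its underside; z up.
- tagine_lid: Tall blue-glazed cone lid, 134 mm high, 0.45 kg; round knob at the peak, 36 mm wide at 112-128 mm above the origin (neck 26 mm wide at 106; cone 52 mm wide at 90). Under it a locating collar 136 mm wide, 6 mm deep (8 mm play in the pot's mouth), then a 172 mm wide flange that rests on the rim. Origin: centre of the collar's underside (6 mm below the rim when seated); z up. Starts on the saucepan.
- saucepan_lid: Flat steel lid, 50 mm high, 0.3 kg; its top 16 mm above the origin, black round knob 32 mm wide at 29-45 mm (neck 22 mm wide at 23). Under it a locating collar 136 mm wide, 6 mm deep (8 mm play in the pot's mouth), then a 172 mm wide flange that rests on the rim. Origin: centre of the collar's underside (6 mm below the rim when seated); z up. Starts on the steamer.
- steamer_lid: Domed aluminium lid, 0.25 kg; dome top 41 mm above the origin, over it a bar grip 70 mm long along its x, 14 mm wide, at 59-75 mm, on posts at x = +-42. Under it a locating collar 136 mm wide, 6 mm deep (8 mm play in the pot's mouth), then a 172 mm wide flange that rests on the rim. Origin: centre of the collar's underside (6 mm below the rim when seated); z up. Starts on the tagine dish.
- board: The free spot: a round olive-wood board 200 mm across and 15 mm thick with a short tab handle (34 mm wide, to 150 mm from the centre) along its +x; it lies flat, does not shift, and is empty at the start. Origin: centre of its underside, so its top is 15 mm above the origin.
- ladle: Bystander: stainless steel ladle lying on the ledge on the robot's side of the pots, bowl 78 mm across and 30 mm high centred 100 mm along its -y, handle to 155 mm along its +y, 38 mm high at most. Origin: on the ledge surface, near its middle.
- paddle: Bystander: flat olive-wood stirring paddle 280 mm long, 9 mm thick, lying flat along its y far to the right, blade towards its -y. Origin: on the ledge surface, near its middle.
- salt_pot: Bystander: small terracotta salt pot 68 mm across and 50 mm high, standing on the ledge far to the left. Origin: centre of its underside.
Mind the look-alikes: they are no part of the job. Leave any green or red look-alike of the tagine_lid alone.

How it is judged:
At the end, for the whole second after the job is handed in: Each lid sits on its own pot (cone on the tagine dish, domed lid on the steamer, flat lid on the saucepan): centred within 12 mm, collar inside the mouth and flange on the rim (height within 3 mm), level within 0.05 rad, pots upright, all lids at rest and released (horizontal distance between tagine_lid and tagine_dish below 0.012 m and z of tagine_lid in the frame of tagine_dish between 0.036 and 0.042 m and angle between each of tagine_lid, tagine_dish, saucepan_lid, saucepan, steamer_lid, steamer's own z axis and vertical below 0.05 rad and linear speed of each of tagine_lid, saucepan_lid, steamer_lid below 0.02 m/s and angular speed of each of tagine_lid, saucepan_lid, steamer_lid below 0.1 rad/s and contact force between the fingers and tagine_lid below 0.1 N and horizontal distance between saucepan_lid and saucepan below 0.012 m and z of saucepan_lid in the frame of saucepan between 0.066 and 0.072 m and contact force between the fingers and saucepan_lid below 0.1 N and horizontal distance between steamer_lid and steamer below 0.012 m and z of steamer_lid in the frame of steamer between 0.095 and 0.101 m and contact force between the fingers and steamer_lid below 0.1 N); the robot touches nothing.
It fails at once if a lid touched down on (or fell to) the bare marble (height (world z) of any of tagine_lid, saucepan_lid, steamer_lid below 0.008 m).
It fails at once if a lid was dropped: let go and falling faster than 0.5 m/s (a drop of over about 13 mm) ((contact force between the fingers and tagine_lid below 0.1 N and linear speed of tagine_lid above 0.5 m/s) or (contact force between the fingers and saucepan_lid below 0.1 N and linear speed of saucepan_lid above 0.5 m/s) or (contact force between the fingers and steamer_lid below 0.1 N and linear speed of steamer_lid above 0.5 m/s)).
It fails at once if a pot was shifted by more than 40 mm (distance of any of steamer, tagine_dish, saucepan from where it was at the start of the episode above 0.04 m).
It fails at once if the ladle, paddle or salt pot was pushed by more than 30 mm (distance of any of ladle, paddle, salt_pot from where it was at the start of the episode above 0.03 m).
It also fails if it takes over 125 s, if anything falls off the work surface, if the arm or the gripper's body presses on something with over 40 N, if the wrist force passes 120 N, or if a joint passes its speed limit or range.

## Robot

A 7-joint arm with a two-finger parallel gripper is mounted at the origin on the work surface. World frame = base frame: x ahead of the robot, y to its left, z up, the work surface at z = 0. Lengths are in m, angles in rad, forces in N, time in s.
With the tool pointing down it reaches from about 0.425 to 0.8 m from the base axis. Payload 8.3 kg.
Tool frame: the origin (TCP) lies at the centre of the arm's flange, where the gripper is bolted on; the fingertips stand 173 mm ahead of it and the grasp point (between the pads) lies 155 mm ahead of it (arm.tcp_to_grasp is the distance from the TCP to the grasp point, in m); z points along the fingers, y is the direction in which the jaws open and shut (so a half turn about z gives the same grasp; the last joint's range is limited). The gripper opens to 85 mm and grips with 20 to 120 N. Pads are 22 mm wide; open, the fingers measure 114 mm over their backs; the gripper's body (76 mm by 85 mm) begins 54 mm behind the grasp point. The pads swing forward as they close: fully open they stand 13 mm farther back than shut.
Start: joints at [1.276, 0.383, 0.016, 1.37, -0.006, 1.388, -0.046], TCP at [0.144, -0.608, 0.405] pointing down, gripper open.
Joint ranges: [-2.95, 2.95], [-0.25, 2.06], [-1.52, 1.56], [0.18, 2.33], [-1.44, 4.58], [0.02, 2.06], [-3.01, 3.01]. Speed limits (rad/s): [2.39, 2.39, 3.01, 3.01, 3.14, 3.14, 3.14].

## Interface

Orientations are given as a rotation vector (axis times angle).
In Python, from workcell import read_state, eyes, ticket, arm gives the robot as it stands.
- The arm moves only by the tool send_rows, never from a script. Its argument "steps" is a list of rows, each an object with "dp": the shift along the tool's x, y, z in m, a list of three; "delta_rot": the turn, a rotation vector about the tool's x, y, z in degrees, a list of three. In form: [{"dp": [tx, ty, tz], "delta_rot": [rx, ry, rz]}, ...]. A call has exactly 5 rows; each row is the pose to reach, as a shift and turn from the pose measured when the call began, along the tool's axes at that moment; what a row does not reach only later rows make up. A row lasts 1/10 s, in which the tool goes at most 50 mm and 8.59 degrees, less where a joint would pass 70% of its speed; a pose out of reach is approached as far as the arm can. A call with a gripper value outside its range is refused whole. "claw" is the closure, from 0 (fully open) to 1 (shut), set as the call begins (left out, the last holds). The fingers move at their own pace and stop on an object; "grip_force" is the grip in N (left out, the last holds). Time passes only in rows, so rows that repeat a pose let the fingers close, or fill a call up. It gives the time, the measured TCP pose, the force and the opening at its end, in the units of the state.
- read_state(): the state, without advancing time (a new reading comes with each control period).
- eyes.camera(name): name is "scene" or "top"; returns the picture (420x560x3 uint8, red, green, blue); there is no depth.
- eyes.camera_model(name): a dict with "K" (3x3 intrinsics, pixels), "D" ([k1, k2, p1, p2, k3] as OpenCV has them; the pictures are not rectified), "view" (4x4, takes a point from world to camera coordinates). Camera axes: x right, y up, looking along -z (the intrinsics and any distortion apply to the point x, -y, -z); pixel columns grow to the right and rows downward; lengths in m; the calibration is good to about 2 mm. A picture is of the moment at which its call begins. camera_model takes no time and is no camera call.
- ticket.finish_job(): hands the job in, once; it reports no verdict.
Trained networks look in the newest picture that a camera, given by its name, has taken for a name from the list of things; names that differ only in an ending like _2 or _b are one class to them, and where a whole thing is asked for, a point or a joint stands for the part that bears it (a point fixed in the world has none). Each returns a list of dicts, best first, with "score" (0 to 1); they miss things now and then, are a little off and sometimes report something else, mostly with a low value. They report only what shows in the picture. A call takes as long as a camera call. They do not tell look-alikes from the thing itself.
- eyes.masks_of(target, camera): "region" (420x560 bool, what is visible of it) and "at" ([column, row] in pixels, amid what is visible of it).
The state is a dict: "time": time; "q": joint angles; "dq": joint speeds; "tau": joint torques, N m; "ee_pos": TCP position; "eef_rot": TCP orientation; "wrist_force": force on the tool from outside, world axes, zero at the start; "torque": the same for the moment, N m; "width": finger opening in m.
Only numpy, scipy, OpenCV 4.12 (cv2) and the standard library are available. Lean on these libraries where they do the work, as an engineer would, in place of code of your own. Each camera call takes 0.05 s, during which the arm holds its last target.

## Working session

There is one attempt and no reset: what is moved stays moved. The work goes in short steps, Python scripts to look and compute and a tool call to move; the robot and the scene stay as the last step left them, time stands still between calls to the robot, and variables do not carry over. Pictures are saved under pics/ and viewed, and the job is handed in when it is done.

Besides the shell and the picture viewer there is one more tool, called after "Call:" as a command line: name --argument value ..., lists and objects as JSON in quotes. send_rows: Moves the arm, as the interface text tells. Its arguments: {"type":"object","properties":{"steps":{"type":"array"},"claw":{"type":"number"},"grip_force":{"type":"number"}},"required":["steps"]}

```bash
ls; mkdir -p pics
python3 - <<'E'
from workcell import read_state, eyes, ticket, arm
import cv2
s=read_state(); print(s)
print(arm.tcp_to_grasp)
for n in ("scene","top"):
    im=eyes.camera(n); cv2.imwrite(f"pics/{n}0.png",im[:,:,::-1])
    m=eyes.camera_model(n); print(n,m)
E
```

```text
pics
{'time': 0.0, 'q': array([ 1.27609804,  0.3842648 ,  0.01638481,  1.37115262, -0.00626883,
        1.38818169, -0.0464903 ]), 'dq': array([ 7.46259208e-04, -4.56686925e-04, -6.21606191e-05,  5.39410277e-04,
        6.25038387e-04,  1.93023938e-03, -4.06475754e-04]), 'tau': array([ 3.77767083e-04, -6.27589273e+01,  8.44520386e-01, -3.71809351e+01,
        1.66193635e-02,  1.42913204e-02, -2.12254542e-05]), 'ee_pos': array([ 0.14357434, -0.60812513,  0.40366271]), 'eef_rot': array([-3.11858295e+00, -3.63177410e-01,  4.65192117e-04]), 'wrist_force': array([-0.8050735 , -0.12958456, -0.11492495]), 'torque': array([0.01037958, 0.01033743, 0.01144142]), 'width': 0.0851480289214658}
0.1547
scene {'K': array([[416.26106735,   0.        , 286.85744811],
       [  0.        , 416.26106735, 213.25936831],
       [  0.        ,   0.        ,   1.        ]]), 'D': array([-0.01889801,  0.        ,  0.        ,  0.        ,  0.        ]), 'view': array([[ 0.4144481 ,  0.90999129, -0.01219127, -0.13268665],
       [-0.74652286,  0.34759851,  0.56734371,  0.29103864],
       [ 0.5205155 , -0.22603346,  0.82339084, -1.63170071],
       [ 0.        ,  0.        ,  0.        ,  1.        ]])}
top {'K': array([[542.63850388,   0.        , 272.34315582],
       [  0.        , 542.63850388, 212.08238296],
       [  0.        ,   0.        ,   1.        ]]), 'D': array([-0.10426075,  0.        ,  0.        ,  0.        ,  0.        ]), 'view': array([[ 7.12527878e-03, -9.99974590e-01, -2.24650150e-04,
        -6.75281297e-02],
       [ 9.84519128e-01,  6.97580567e-03,  1.75138303e-01,
        -4.32855258e-01],
       [-1.75132286e-01, -1.46908161e-03,  9.84543815e-01,
        -2.07803648e+00],
       [ 0.00000000e+00,  0.00000000e+00,  0.00000000e+00,
         1.00000000e+00]])}
```

View pics/scene0.png

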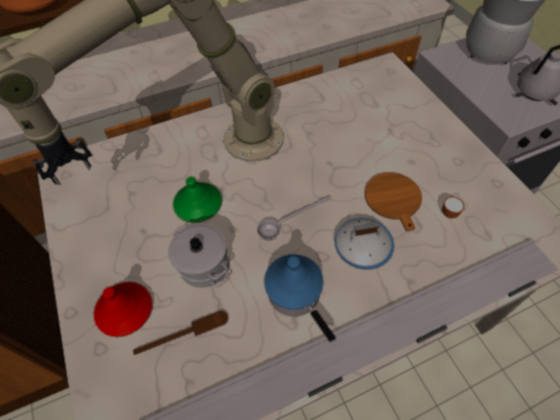

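View pics/top0.png

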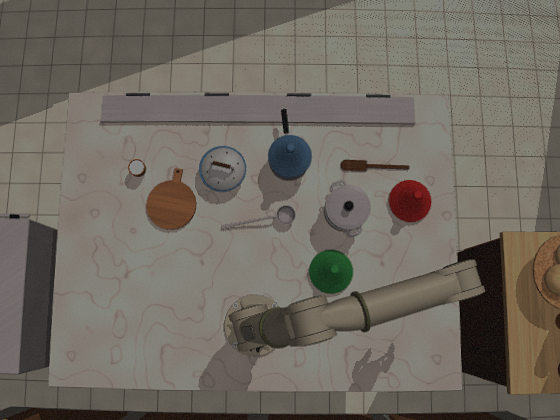

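```bash
cat > h.py <<'E'
from workcell import read_state, eyes, ticket, arm
import numpy as np, cv2
from scipy.optimize import least_squares
from scipy.spatial.transform import Rotation as R
F=np.diag([1.,-1,-1])
CM={n:eyes.camera_model(n) for n in("scene","top")}
def proj(P,n):
    m=CM[n]; V=F@m["view"][:3,:3]; t=F@m["view"][:3,3]
    p,_=cv2.projectPoints(np.asarray(P,float).reshape(-1,1,3),cv2.Rodrigues(V)[0],t,m["K"],np.array(m["D"])); return p.reshape(-1,2)
def onz(px,z,n):
    m=CM[n]; u=cv2.undistortPoints(np.array(px,float).reshape(-1,1,2),m["K"],np.array(m["D"])).reshape(-1,2)
    V=F@m["view"][:3,:3]; t=F@m["view"][:3,3]
    d=np.c_[u,np.ones(len(u))]@V; c=-V.T@t
    return c+d*((z-c[2])/d[:,2])[:,None]
def revolve(prof,x,y,z0):
    a=np.linspace(0,2*np.pi,72,endpoint=False)
    return np.concatenate([np.c_[x+r*np.cos(a),y+r*np.sin(a),np.full(72,z0+z)] for r,z in prof])
def sil(P,n):
    im=np.zeros((420*4,560*4),np.uint8); h=cv2.convexHull(((proj(P,n)+.5)*4-.5).astype(np.float32))
    cv2.fillConvexPoly(im,np.round(h).astype(int),1); return im
def masks(name,cam,take=True):
    if take: eyes.camera(cam)
    return eyes.masks_of(name,cam)
E
cat > m0.py <<'E'
from h import *
import pickle
out={}
for c in("scene","top"):
    im=eyes.camera(c)
    for n in "steamer tagine_dish saucepan tagine_lid saucepan_lid steamer_lid board ladle paddle salt_pot".split():
        r=eyes.masks_of(n,c); out[c,n]=r
        print(c,n,[(round(float(d["score"]),2),np.round(d["at"]).astype(int).tolist(),int(d["region"].sum())) for d in r])
    out[c]=im
pickle.dump(out,open("m0.pkl","wb"))
E
python3 m0.py
python3 - <<'E'
import cv2
t=cv2.imread('pics/top0.png')[120:300,130:440]; cv2.imwrite('pics/topc.png',cv2.resize(t,None,fx=2.5,fy=2.5,interpolation=cv2.INTER_CUBIC))
t=cv2.imread('pics/scene0.png')[160:360,80:480]; cv2.imwrite('pics/scenec.png',cv2.resize(t,None,fx=2,fy=2,interpolation=cv2.INTER_CUBIC))
E
```

```text
scene steamer [(0.77, [210, 278], 712), (0.22, [311, 316], 567)]
scene tagine_dish [(0.65, [382, 262], 241), (0.28, [273, 226], 563)]
scene saucepan [(0.96, [312, 316], 600)]
scene tagine_lid [(0.93, [122, 308], 2599), (0.84, [194, 202], 1555), (0.67, [293, 278], 2697)]
scene saucepan_lid [(0.74, [199, 249], 2278)]
scene steamer_lid [(0.7, [364, 241], 2080), (0.3, [452, 211], 375)]
scene board [(0.77, [394, 199], 2277)]
scene ladle [(0.95, [272, 225], 545)]
scene paddle [(0.95, [199, 331], 836)]
scene salt_pot [(0.64, [452, 209], 324)]
top steamer [(0.48, [344, 230], 161)]
top tagine_dish [(0.6, [346, 206], 1635), (0.51, [170, 206], 1956), (0.5, [214, 150], 2)]
top saucepan [(0.82, [285, 123], 241)]
top tagine_lid [(0.77, [410, 199], 1394), (0.65, [290, 157], 1530), (0.61, [332, 272], 1452), (0.52, [170, 206], 2102)]
top saucepan_lid [(0.72, [349, 205], 1517)]
top steamer_lid [(0.77, [223, 168], 1479)]
top board [(0.66, [172, 204], 2101)]
top ladle [(0.89, [282, 218], 429)]
top paddle [(0.59, [362, 166], 443)]
top salt_pot [(0.8, [136, 164], 262)]
```

View pics/topc.png

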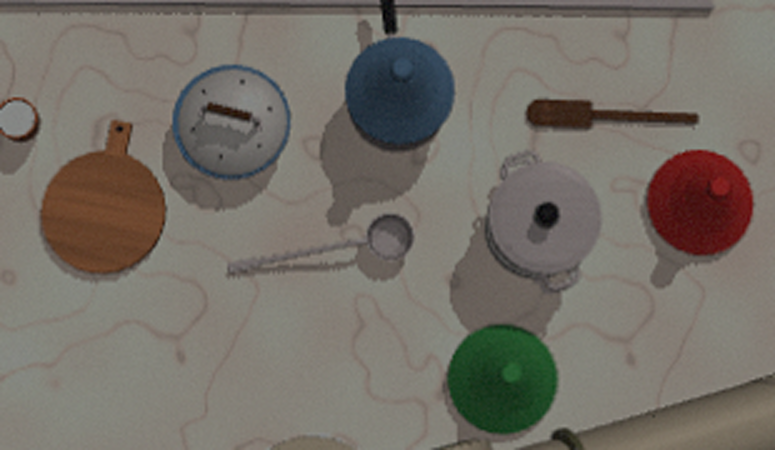

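View pics/scenec.png

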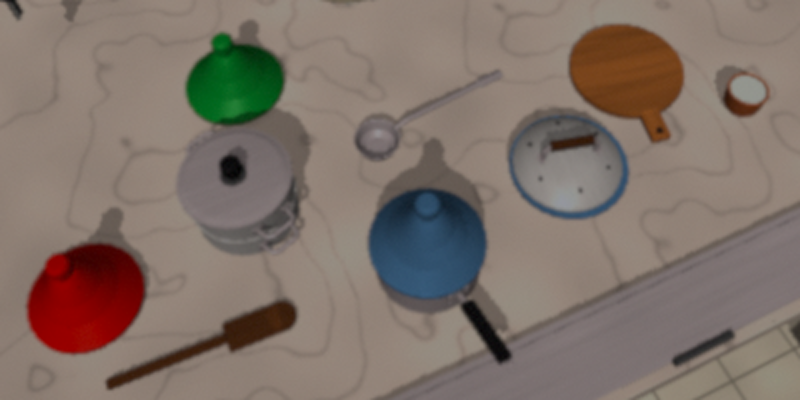

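```bash
cat > fit.py <<'E'
from h import *
import pickle
from scipy.optimize import minimize
PR={"tagine_lid":[[(86,6),(86,12),(26,90),(13,106)],[(18,112),(18,128),(10,134),(13,106)]],
"saucepan_lid":[[(86,6),(86,10),(80,16)],[(11,16),(16,29),(16,45),(10,50)]],
"steamer_lid":[[(86,6),(86,10),(50,33),(20,41)]],
"board":[[(100,0),(100,15)]],
"dish":[[(94,43),(94,45)]]}
def model(name,x,y,z,n):
    im=0
    for pr in PR[name]:
        im=im|sil(revolve([(r/1e3,h/1e3) for r,h in pr],x,y,z),n)
    return im
def edgefit(name,reg,n,z,x0):
    up=cv2.resize(reg.astype(np.float32),None,fx=4,fy=4,interpolation=cv2.INTER_LINEAR)>.5
    f=lambda p: 1-(lambda m:(m&up).sum()/ (m|up).sum())(model(name,p[0]/100,p[1]/100,z,n)>0)
    r=minimize(f,np.array(x0)*100,method="Nelder-Mead",options=dict(initial_simplex=np.array([x0,[x0[0]+.02,x0[1]],[x0[0],x0[1]+.02]])*100,xatol=.01,fatol=1e-5))
    return r.x/100,1-r.fun
if __name__=="__main__":
    o=pickle.load(open("m0.pkl","rb"))
    pick={("scene","tagine_lid"):2,("top","tagine_lid"):1}
    for name,z in (("tagine_lid",.069),("saucepan_lid",.098),("steamer_lid",.039),("board",0.)):
        for c in("scene","top"):
            d=o[c,name][pick.get((c,name),0)]
            x0=onz([d["at"]],z+.02,c)[0][:2]
            print(name,c,*edgefit(name,d["region"],c,z,x0))
E
python3 fit.py
```

```text
tagine_lid scene [ 0.6482826  -0.12850303] 0.9722807098729725
tagine_lid top [ 0.64886322 -0.13016897] 0.9737387698686939
saucepan_lid scene [ 0.44547587 -0.35042483] 0.9667339244942388
saucepan_lid top [ 0.44280545 -0.34976459] 0.9419096804255814
steamer_lid scene [0.6054067  0.13288785] 0.981138811209615
steamer_lid top [0.60575637 0.13203102] 0.9733857806419216
board scene [0.46920692 0.33939208] 0.8971511474544975
board top [0.46606364 0.33951294] 0.9181248902674548
```

```bash
cat > bar.py <<'E'
from h import *
import pickle
o=pickle.load(open("m0.pkl","rb"))
s=read_state(); M=R.from_rotvec(s["eef_rot"]).as_matrix(); print("tool x,y",M[:,0],M[:,1])
# bar: dark brown pixels in lid region
for c in("scene","top"):
    im=o[c].astype(int); reg=cv2.morphologyEx(o[c,"steamer_lid"][0]["region"].astype(np.uint8),cv2.MORPH_CLOSE,np.ones((7,7)))>0
    ctr=proj([.6056,.1325,.114],c)[0]
    v,u=np.nonzero(reg&(im[...,0]-im[...,2]>20)); k=np.hypot(u-ctr[0],v-ctr[1])<25; u,v=u[k],v[k]
    P=onz(np.c_[u,v],.112,c)[:,:2]; cc=P.mean(0); U,S,Vt=np.linalg.svd(P-cc); print(c,len(u),cc,np.degrees(np.arctan2(Vt[0,1],Vt[0,0])),S,"len",np.ptp(P@Vt[0]))
# overlay
for c in("scene","top"):
    im=cv2.resize(o[c][:,:,::-1],None,fx=2,fy=2,interpolation=cv2.INTER_CUBIC)
    a=np.linspace(0,2*np.pi,90)
    for (x,y,z,r) in [(.6485,-.129,.075,.086),(.6485,-.129,.189,.018),(.444,-.350,.104,.086),(.444,-.350,.135,.016),(.6056,.1325,.045,.086),(.467,.3395,.015,.1),(.6056,.1325,.045,.094)]:
        p=(proj(np.c_[x+r*np.cos(a),y+r*np.sin(a),a*0+z],c)+.5)*2-.5
        cv2.polylines(im,[np.round(p).astype(int)],True,(0,255,255),1)
    b=np.array([[1150,840]]); 
    if c=="top": im=im[200:600,240:900]
    else: im=im[300:700,150:950]
    cv2.imwrite(f"pics/ov_{c}.png",im)
E
python3 bar.py
```

```text
tool x,y [9.73253683e-01 2.29733030e-01 5.30733010e-05] [ 2.29733033e-01 -9.73253682e-01 -5.87871749e-05]
scene 85 [0.60755932 0.13253808] -103.15415184250944 [0.17023189 0.03714802] len 0.0643071735942902
top 45 [0.60527317 0.13241624] -104.78490707384168 [0.12544234 0.02055262] len 0.06369629191700016
```

```bash
sleep 0
```

```text
(no output)
```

View pics/ov_top.png

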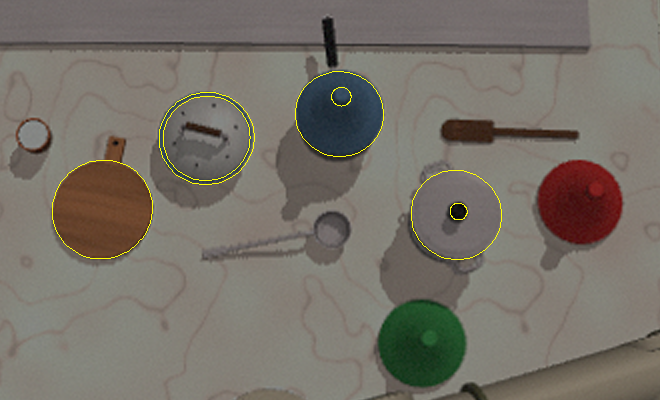

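View pics/ov_scene.png

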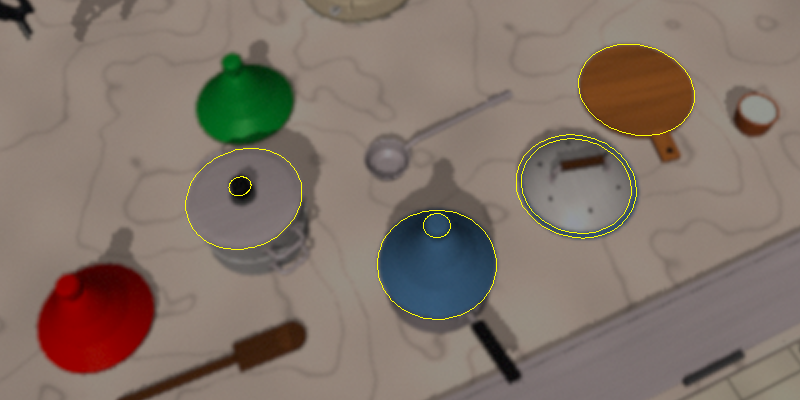

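```bash
cat > plan.py <<'E'
# python3 plan.py stepmm  x,y,z,yaw  [x,y,z,yaw ...]   (grasp-point world, tool-y yaw deg) -> 5 rows from present pose
import sys
from workcell import read_state, arm
import numpy as np
from scipy.spatial.transform import Rotation as R
s=read_state(); p0=s["ee_pos"]; R0=R.from_rotvec(s["eef_rot"]); g=arm.tcp_to_grasp
step=float(sys.argv[1])/1e3
def Rt(yaw):
    a=np.radians(yaw); y=np.array([np.cos(a),np.sin(a),0]); z=np.array([0,0,-1.]); return R.from_matrix(np.c_[np.cross(y,z),y,z])
W=[]
for w in sys.argv[2:]:
    x,y,z,yaw=map(float,w.split(",")); W.append((np.array([x,y,z+g]),Rt(yaw)))
rows=[];p,r=p0,R0
for q,rt in W:
    dv=(rt*r.inv()).as_rotvec(); n=max(int(np.ceil(np.linalg.norm(q-p)/step)),int(np.ceil(np.degrees(np.linalg.norm(dv))/8)),1)
    for i in range(1,n+1):
        f=i/n; rows.append((p+f*(q-p),R.from_rotvec(f*dv)*r))
    p,r=q,rt
print("now grasp",np.round(p0-[0,0,g],4),"yaw",np.round(np.degrees(np.arctan2(R0.as_matrix()[1,1],R0.as_matrix()[0,1])),1),"tilt",np.round(np.degrees(np.arccos(-R0.as_matrix()[2,2])),2),"t",round(s["time"],2),"w",np.round(s["width"],4),"F",np.round(s["wrist_force"],1),"q",np.round(s["q"],2),"rows total",len(rows))
k=len(rows)
while len(rows)%5: rows.append(rows[-1])
for i,(q,rt) in enumerate(rows):
    if i>=5 : break
    d=R0.inv().apply(q-p0); w=np.degrees((R0.inv()*rt).as_rotvec())
    print('{"dp":[%s],"delta_rot":[%s]},'%(",".join("%.4f"%v for v in d),",".join("%.1f"%v for v in w)))
E
python3 plan.py 45 0.40,-0.40,0.265,-45 0.52,-0.05,0.25,-10 0.606,0.1325,0.22,-14
```

```text
now grasp [ 0.1436 -0.6083  0.25  ] yaw -76.7 tilt 0.0 t 1.2 w 0.0854 F [ 0.  -0.5 -0.1] q [ 1.28  0.38  0.02  1.37 -0.01  1.39 -0.05] rows total 22
{"dp":[0.0372,-0.0180,-0.0019],"delta_rot":[-0.0,-0.0,-4.0]},
{"dp":[0.0743,-0.0359,-0.0037],"delta_rot":[-0.0,-0.0,-7.9]},
{"dp":[0.1115,-0.0539,-0.0056],"delta_rot":[-0.0,-0.0,-11.9]},
{"dp":[0.1487,-0.0719,-0.0075],"delta_rot":[-0.0,-0.0,-15.9]},
{"dp":[0.1859,-0.0899,-0.0094],"delta_rot":[-0.0,-0.0,-19.8]},
```

Candidates for the cone (scene px): green (197,200) and red (122,305) are the look-alikes. The blue cone on the saucepan is at (293,280) and is the right one. The domed lid on the dish is at (364,241), and the crops confirm both choices. I'll move the dome first, by its bar.

Call:
send_rows --steps '[{"dp": [0.037, -0.018, -0.002], "delta_rot": [0, 0, -4]}, {"dp": [0.074, -0.036, -0.004], "delta_rot": [0, 0, -8]}, {"dp": [0.111, -0.054, -0.006], "delta_rot": [0, 0, -12]}, {"dp": [0.149, -0.072, -0.008], "delta_rot": [0, 0, -16]}, {"dp": [0.186, -0.09, -0.01], "delta_rot": [0, 0, -20]}]' --claw 0 --grip_force 40

```text
time: 1.7
ee_pos: [0.3052, -0.4766, 0.415]
eef_rot: [3.008, 0.904, 0.0]
wrist_force: [0.8, -1.1, 0.4]
width: 0.0859
```

```bash
python3 plan.py 45 0.40,-0.40,0.265,-45 0.52,-0.05,0.25,-10 0.606,0.1325,0.22,-14
```

```text
now grasp [ 0.3052 -0.4766  0.2603] yaw -56.5 tilt 0.02 t 1.7 w 0.0859 F [ 0.8 -1.1  0.4] q [ 1.06  0.26 -0.14  1.52  0.04  1.37 -0.07] rows total 17
{"dp":[0.0405,-0.0039,-0.0016],"delta_rot":[0.0,-0.0,-3.8]},
{"dp":[0.0809,-0.0078,-0.0031],"delta_rot":[0.0,-0.0,-7.7]},
{"dp":[0.1214,-0.0117,-0.0047],"delta_rot":[0.0,-0.0,-11.5]},
{"dp":[0.1539,-0.0367,-0.0031],"delta_rot":[0.0,0.0,-15.4]},
{"dp":[0.1865,-0.0618,-0.0014],"delta_rot":[0.0,0.0,-19.3]},
```

Tracking is good.

Call:
send_rows --steps '[{"dp": [0.04, -0.004, -0.002], "delta_rot": [0, 0, -4]}, {"dp": [0.081, -0.008, -0.003], "delta_rot": [0, 0, -8]}, {"dp": [0.121, -0.012, -0.004], "delta_rot": [0, 0, -12]}, {"dp": [0.154, -0.037, -0.003], "delta_rot": [0, 0, -16]}, {"dp": [0.187, -0.062, -0.002], "delta_rot": [0, 0, -20]}]'

```text
time: 2.2
ee_pos: [0.4278, -0.3203, 0.4168]
eef_rot: [2.803, 1.417, 0.0]
wrist_force: [0.8, 0.2, -0.2]
width: 0.0855
```

```bash
python3 plan.py 45  0.52,-0.05,0.25,-10 0.606,0.1325,0.22,-14
```

```text
now grasp [ 0.4278 -0.3203  0.2621] yaw -36.4 tilt 0.03 t 2.2 w 0.0855 F [ 0.8  0.2 -0.2] q [ 0.85  0.2  -0.31  1.59  0.06  1.36 -0.1 ] rows total 12
{"dp":[0.0389,-0.0123,0.0017],"delta_rot":[0.0,0.0,-3.8]},
{"dp":[0.0778,-0.0246,0.0035],"delta_rot":[0.0,0.0,-7.5]},
{"dp":[0.1167,-0.0369,0.0052],"delta_rot":[0.0,0.0,-11.3]},
{"dp":[0.1556,-0.0492,0.0069],"delta_rot":[0.0,0.0,-15.1]},
{"dp":[0.1945,-0.0615,0.0087],"delta_rot":[0.0,0.0,-18.8]},
```

Call:
send_rows --steps '[{"dp": [0.039, -0.012, 0.002], "delta_rot": [0, 0, -4]}, {"dp": [0.078, -0.025, 0.003], "delta_rot": [0, 0, -7.5]}, {"dp": [0.117, -0.037, 0.005], "delta_rot": [0, 0, -11]}, {"dp": [0.156, -0.049, 0.007], "delta_rot": [0, 0, -15]}, {"dp": [0.195, -0.062, 0.009], "delta_rot": [0, 0, -19]}]'

```text
time: 2.7
ee_pos: [0.4938, -0.125, 0.4081]
eef_rot: [2.528, 1.863, 0.001]
wrist_force: [-0.2, 0.0, 0.2]
width: 0.0852
```

```bash
python3 plan.py 45  0.52,-0.05,0.25,-10 0.606,0.1325,0.22,-14
```

```text
now grasp [ 0.4938 -0.125   0.2534] yaw -17.2 tilt 0.08 t 2.7 w 0.0852 F [-0.2  0.   0.2] q [ 0.62  0.16 -0.49  1.66  0.08  1.34 -0.18] rows total 7
{"dp":[0.0397,0.0014,0.0017],"delta_rot":[0.0,0.0,-3.6]},
{"dp":[0.0794,0.0028,0.0033],"delta_rot":[0.1,0.0,-7.2]},
{"dp":[0.1193,0.0085,0.0093],"delta_rot":[0.1,0.0,-6.4]},
{"dp":[0.1593,0.0141,0.0153],"delta_rot":[0.1,0.0,-5.6]},
{"dp":[0.1993,0.0197,0.0213],"delta_rot":[0.1,0.0,-4.8]},
```

Call:
send_rows --steps '[{"dp": [0.04, 0.001, 0.002], "delta_rot": [0, 0, -3.5]}, {"dp": [0.079, 0.003, 0.003], "delta_rot": [0, 0, -7]}, {"dp": [0.119, 0.008, 0.009], "delta_rot": [0, 0, -6.5]}, {"dp": [0.159, 0.014, 0.015], "delta_rot": [0, 0, -5.5]}, {"dp": [0.199, 0.02, 0.021], "delta_rot": [0, 0, -5]}]'

```text
time: 3.2
ee_pos: [0.5723, 0.0604, 0.3871]
eef_rot: [2.445, 1.97, 0.001]
wrist_force: [0.5, -0.9, 0.6]
width: 0.0855
```

```bash
python3 plan.py 35  0.606,0.1325,0.18,-14.2 0.606,0.1325,0.155,-14.2
```

```text
now grasp [0.5723 0.0604 0.2324] yaw -12.3 tilt 0.12 t 3.2 w 0.0855 F [ 0.5 -0.9  0.6] q [ 0.31  0.34 -0.61  1.52  0.2   1.34 -0.53] rows total 4
{"dp":[0.0259,0.0058,0.0174],"delta_rot":[0.0,0.0,0.6]},
{"dp":[0.0517,0.0116,0.0349],"delta_rot":[0.1,0.0,1.3]},
{"dp":[0.0776,0.0174,0.0523],"delta_rot":[0.1,0.0,1.9]},
{"dp":[0.0776,0.0174,0.0773],"delta_rot":[0.1,0.0,1.9]},
{"dp":[0.0776,0.0174,0.0773],"delta_rot":[0.1,0.0,1.9]},
```

Call:
send_rows --steps '[{"dp": [0.026, 0.006, 0.015], "delta_rot": [0, 0, 0.6]}, {"dp": [0.052, 0.0115, 0.03], "delta_rot": [0, 0, 1.3]}, {"dp": [0.0775, 0.0175, 0.05], "delta_rot": [0.1, 0, 1.9]}, {"dp": [0.0775, 0.0175, 0.077], "delta_rot": [0.1, 0, 1.9]}, {"dp": [0.0775, 0.0175, 0.077], "delta_rot": [0.1, 0, 1.9]}]'

```text
time: 3.7
ee_pos: [0.605, 0.1327, 0.306]
eef_rot: [-2.475, -1.93, 0.01]
wrist_force: [-0.1, -1.3, -0.4]
width: 0.0849
```

```bash
python3 plan.py 20  0.606,0.1325,0.108,-14.2
python3 - <<'E'
from h import *
for c in("scene","top"):
    im=eyes.camera(c); p=proj([.606,.1325,.1],c)[0]; u,v=int(p[0]),int(p[1])
    cv2.imwrite(f"pics/g1_{c}.png",cv2.resize(im[max(v-60,0):v+60,u-60:u+60,::-1],None,fx=4,fy=4,interpolation=cv2.INTER_CUBIC))
E
```

```text
now grasp [0.605  0.1327 0.1513] yaw -14.1 tilt 0.39 t 3.7 w 0.0849 F [-0.1 -1.3 -0.4] q [ 0.16  0.5  -0.59  1.5   0.29  1.23 -0.72] rows total 3
{"dp":[0.0001,0.0004,0.0144],"delta_rot":[-0.1,0.1,0.0]},
{"dp":[0.0002,0.0008,0.0288],"delta_rot":[-0.2,0.1,0.1]},
{"dp":[0.0002,0.0013,0.0433],"delta_rot":[-0.3,0.2,0.1]},
{"dp":[0.0002,0.0013,0.0433],"delta_rot":[-0.3,0.2,0.1]},
{"dp":[0.0002,0.0013,0.0433],"delta_rot":[-0.3,0.2,0.1]},
```

View pics/g1_scene.png

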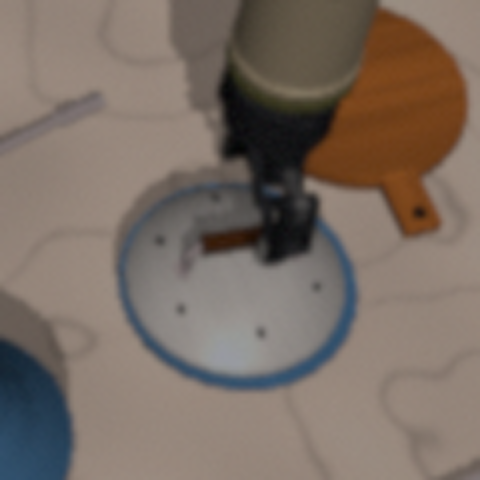

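The scene crop shows the gripper over the bar (bar at about crop 235,240), with the open jaws straddling it. Going down.

Call:
send_rows --steps '[{"dp": [0, 0.0005, 0.012], "delta_rot": [-0.1, 0.1, 0]}, {"dp": [0, 0.001, 0.024], "delta_rot": [-0.2, 0.1, 0]}, {"dp": [0, 0.001, 0.036], "delta_rot": [-0.3, 0.2, 0]}, {"dp": [0, 0.001, 0.043], "delta_rot": [-0.3, 0.2, 0]}, {"dp": [0, 0.001, 0.043], "delta_rot": [-0.3, 0.2, 0]}]'

```text
time: 4.3
ee_pos: [0.6066, 0.1311, 0.2656]
eef_rot: [2.479, 1.928, 0.004]
wrist_force: [-0.2, 0.4, -0.7]
width: 0.0852
```

```bash
python3 plan.py 20  0.606,0.1325,0.108,-14.2
```

```text
now grasp [0.6066 0.1311 0.1109] yaw -14.2 tilt 0.15 t 4.3 w 0.0852 F [-0.2  0.4 -0.7] q [ 0.16  0.54 -0.58  1.54  0.31  1.15 -0.74] rows total 1
{"dp":[0.0012,-0.0009,0.0029],"delta_rot":[0.1,-0.1,-0.0]},
{"dp":[0.0012,-0.0009,0.0029],"delta_rot":[0.1,-0.1,-0.0]},
{"dp":[0.0012,-0.0009,0.0029],"delta_rot":[0.1,-0.1,-0.0]},
{"dp":[0.0012,-0.0009,0.0029],"delta_rot":[0.1,-0.1,-0.0]},
{"dp":[0.0012,-0.0009,0.0029],"delta_rot":[0.1,-0.1,-0.0]},
```

Closing.

Call:
send_rows --steps '[{"dp": [0.001, -0.001, 0.002], "delta_rot": [0.1, 0, 0]}, {"dp": [0.001, -0.001, 0.002], "delta_rot": [0.1, 0, 0]}, {"dp": [0.001, -0.001, 0.002], "delta_rot": [0.1, 0, 0]}, {"dp": [0.001, -0.001, 0.002], "delta_rot": [0.1, 0, 0]}, {"dp": [0.001, -0.001, 0.002], "delta_rot": [0.1, 0, 0]}]' --claw 1 --grip_force 50

```text
time: 4.8
ee_pos: [0.6061, 0.1323, 0.264]
eef_rot: [2.479, 1.929, 0.003]
wrist_force: [-2.2, -1.0, 7.2]
width: 0.0131
```

```bash
python3 plan.py 20  0.606,0.1325,0.148,-14.2
```

```text
now grasp [0.6061 0.1323 0.1093] yaw -14.2 tilt 0.12 t 4.8 w 0.0131 F [-2.2 -1.   7.2] q [ 0.15  0.54 -0.58  1.54  0.32  1.15 -0.74] rows total 2
{"dp":[0.0001,-0.0000,-0.0193],"delta_rot":[0.0,-0.0,-0.0]},
{"dp":[0.0002,-0.0001,-0.0387],"delta_rot":[0.1,-0.1,-0.0]},
{"dp":[0.0002,-0.0001,-0.0387],"delta_rot":[0.1,-0.1,-0.0]},
{"dp":[0.0002,-0.0001,-0.0387],"delta_rot":[0.1,-0.1,-0.0]},
{"dp":[0.0002,-0.0001,-0.0387],"delta_rot":[0.1,-0.1,-0.0]},
```

Call:
send_rows --steps '[{"dp": [0, 0, -0.003], "delta_rot": [0, 0, 0]}, {"dp": [0, 0, -0.008], "delta_rot": [0, 0, 0]}, {"dp": [0, 0, -0.018], "delta_rot": [0, 0, 0]}, {"dp": [0, 0, -0.03], "delta_rot": [0, 0, 0]}, {"dp": [0, 0, -0.045], "delta_rot": [0, 0, 0]}]'

```text
time: 5.3
ee_pos: [0.6059, 0.1323, 0.3101]
eef_rot: [2.479, 1.929, 0.003]
wrist_force: [-0.4, 0.6, -2.9]
width: 0.0128
```

```bash
python3 plan.py 35  0.606,0.1325,0.175,-14.2 .468,.3395,.16,6
```

```text
now grasp [0.6059 0.1323 0.1554] yaw -14.2 tilt 0.1 t 5.3 w 0.0128 F [-0.4  0.6 -2.9] q [ 0.16  0.5  -0.59  1.5   0.29  1.23 -0.72] rows total 9
{"dp":[0.0003,0.0001,-0.0196],"delta_rot":[0.1,-0.1,-0.0]},
{"dp":[0.0211,-0.0230,-0.0177],"delta_rot":[0.1,-0.1,-2.6]},
{"dp":[0.0419,-0.0461,-0.0159],"delta_rot":[0.1,-0.1,-5.1]},
{"dp":[0.0628,-0.0692,-0.0140],"delta_rot":[0.1,-0.1,-7.6]},
{"dp":[0.0836,-0.0923,-0.0121],"delta_rot":[0.1,-0.1,-10.1]},
```

Call:
send_rows --steps '[{"dp": [0, 0, -0.015], "delta_rot": [0, 0, 0]}, {"dp": [0.015, -0.016, -0.018], "delta_rot": [0, 0, -2]}, {"dp": [0.036, -0.039, -0.016], "delta_rot": [0, 0, -4.5]}, {"dp": [0.06, -0.066, -0.014], "delta_rot": [0, 0, -7]}, {"dp": [0.084, -0.092, -0.012], "delta_rot": [0, 0, -10]}]'

```text
time: 5.8
ee_pos: [0.5346, 0.2394, 0.3219]
eef_rot: [-2.296, -2.144, -0.002]
wrist_force: [-0.3, 0.7, -3.5]
width: 0.013
```

```bash
python3 plan.py 35 .468,.3395,.15,6 .468,.3395,.12,6
```

```text
now grasp [0.5346 0.2394 0.1672] yaw -3.9 tilt 0.09 t 5.8 w 0.013 F [-0.3  0.7 -3.5] q [ 0.04  0.44 -0.68  1.58  0.29  1.23 -0.76] rows total 5
{"dp":[0.0238,-0.0183,0.0043],"delta_rot":[0.0,-0.0,-2.5]},
{"dp":[0.0477,-0.0366,0.0086],"delta_rot":[0.0,-0.0,-5.0]},
{"dp":[0.0715,-0.0550,0.0130],"delta_rot":[0.0,-0.1,-7.4]},
{"dp":[0.0953,-0.0733,0.0173],"delta_rot":[0.0,-0.1,-9.9]},
{"dp":[0.0953,-0.0733,0.0473],"delta_rot":[0.0,-0.1,-9.9]},
```

Call:
send_rows --steps '[{"dp": [0.028, -0.022, 0.004], "delta_rot": [0, 0, -2.5]}, {"dp": [0.056, -0.043, 0.008], "delta_rot": [0, 0, -5]}, {"dp": [0.08, -0.061, 0.013], "delta_rot": [0, 0, -7.5]}, {"dp": [0.0955, -0.0735, 0.025], "delta_rot": [0, 0, -10]}, {"dp": [0.0955, -0.0735, 0.04], "delta_rot": [0, 0, -10]}]'

```text
time: 6.3
ee_pos: [0.4638, 0.344, 0.2818]
eef_rot: [-2.087, -2.345, -0.004]
wrist_force: [-0.7, -0.0, -1.6]
width: 0.0129
```

```bash
python3 plan.py 20 .468,.3395,.088,6
```

```text
now grasp [0.4638 0.344  0.1271] yaw 6.7 tilt 0.21 t 6.3 w 0.0129 F [-0.7 -0.  -1.6] q [-0.13  0.48 -0.74  1.64  0.34  1.16 -0.83] rows total 2
{"dp":[-0.0026,0.0018,0.0196],"delta_rot":[0.0,-0.1,0.3]},
{"dp":[-0.0051,0.0036,0.0391],"delta_rot":[0.0,-0.2,0.7]},
{"dp":[-0.0051,0.0036,0.0391],"delta_rot":[0.0,-0.2,0.7]},
{"dp":[-0.0051,0.0036,0.0391],"delta_rot":[0.0,-0.2,0.7]},
{"dp":[-0.0051,0.0036,0.0391],"delta_rot":[0.0,-0.2,0.7]},
```

Call:
send_rows --steps '[{"dp": [-0.002, 0.001, 0.012], "delta_rot": [0, -0.1, 0]}, {"dp": [-0.004, 0.003, 0.024], "delta_rot": [0, -0.1, 0]}, {"dp": [-0.005, 0.0035, 0.032], "delta_rot": [0, -0.2, 0]}, {"dp": [-0.005, 0.0035, 0.037], "delta_rot": [0, -0.2, 0]}, {"dp": [-0.005, 0.0035, 0.039], "delta_rot": [0, -0.2, 0]}]'

```text
time: 6.8
ee_pos: [0.4683, 0.3389, 0.2422]
eef_rot: [2.09, 2.345, -0.0]
wrist_force: [0.4, 1.2, -2.6]
width: 0.0131
```

```bash
python3 plan.py 20 .468,.3395,.084,6
```

```text
now grasp [0.4683 0.3389 0.0875] yaw 6.6 tilt 0.01 t 6.8 w 0.0131 F [ 0.4  1.2 -2.6] q [-0.13  0.52 -0.72  1.68  0.38  1.09 -0.85] rows total 1
{"dp":[0.0006,-0.0003,0.0035],"delta_rot":[0.0,0.0,0.6]},
{"dp":[0.0006,-0.0003,0.0035],"delta_rot":[0.0,0.0,0.6]},
{"dp":[0.0006,-0.0003,0.0035],"delta_rot":[0.0,0.0,0.6]},
{"dp":[0.0006,-0.0003,0.0035],"delta_rot":[0.0,0.0,0.6]},
{"dp":[0.0006,-0.0003,0.0035],"delta_rot":[0.0,0.0,0.6]},
```

Call:
send_rows --steps '[{"dp": [0, 0, 0.001], "delta_rot": [0, 0, 0]}, {"dp": [0, 0, 0.002], "delta_rot": [0, 0, 0]}, {"dp": [0, 0, 0.003], "delta_rot": [0, 0, 0]}, {"dp": [0, 0, 0.003], "delta_rot": [0, 0, 0]}, {"dp": [0, 0, 0.003], "delta_rot": [0, 0, 0]}]'

```text
time: 7.3
ee_pos: [0.4685, 0.339, 0.24]
eef_rot: [2.09, 2.345, 0.001]
wrist_force: [-2.7, -3.0, 6.0]
width: 0.0132
```

```bash
python3 plan.py 20 .468,.3395,.084,6|head -1
```

```text
now grasp [0.4685 0.339  0.0853] yaw 6.6 tilt 0.06 t 7.3 w 0.0132 F [-2.7 -3.   6. ] q [-0.14  0.52 -0.72  1.68  0.38  1.08 -0.85] rows total 1
```

Contact at +6 N with grasp height 0.0853, where 0.085 was expected. Releasing.

Call:
send_rows --steps '[{"dp": [0, 0, 0], "delta_rot": [0, 0, 0]}, {"dp": [0, 0, 0], "delta_rot": [0, 0, 0]}, {"dp": [0, 0, 0], "delta_rot": [0, 0, 0]}, {"dp": [0, 0, 0], "delta_rot": [0, 0, 0]}, {"dp": [0, 0, 0], "delta_rot": [0, 0, 0]}]' --claw 0

```text
time: 7.8
ee_pos: [0.4685, 0.339, 0.2399]
eef_rot: [2.09, 2.345, 0.001]
wrist_force: [1.5, 0.9, -0.2]
width: 0.0834
```

Call:
send_rows --steps '[{"dp": [0, 0, -0.02], "delta_rot": [0, 0, 0]}, {"dp": [0, 0, -0.05], "delta_rot": [0, 0, 0]}, {"dp": [0, 0, -0.09], "delta_rot": [0, 0, 0]}, {"dp": [0, 0, -0.13], "delta_rot": [0, 0, 0]}, {"dp": [0, 0, -0.17], "delta_rot": [0, 0, 0]}]'

```text
time: 8.3
ee_pos: [0.468, 0.3389, 0.4115]
eef_rot: [2.089, 2.345, 0.001]
wrist_force: [1.3, 0.2, -0.6]
width: 0.0855
```

```bash
python3 plan.py 45 .52,.25,.27,0 .648,-.129,.26,-11
```

```text
now grasp [0.468  0.3389 0.2568] yaw 6.6 tilt 0.05 t 8.3 w 0.0855 F [ 1.3  0.2 -0.6] q [-0.09  0.37 -0.78  1.47  0.26  1.41 -0.76] rows total 12
{"dp":[-0.0314,0.0138,-0.0044],"delta_rot":[0.0,0.0,2.2]},
{"dp":[-0.0629,0.0276,-0.0088],"delta_rot":[0.0,0.0,4.4]},
{"dp":[-0.0943,0.0414,-0.0132],"delta_rot":[0.1,0.0,6.6]},
{"dp":[-0.1378,0.0507,-0.0120],"delta_rot":[0.1,0.0,7.8]},
{"dp":[-0.1813,0.0599,-0.0109],"delta_rot":[0.1,0.0,9.1]},
```

Call:
send_rows --steps '[{"dp": [-0.031, 0.014, -0.004], "delta_rot": [0, 0, 2]}, {"dp": [-0.063, 0.028, -0.008], "delta_rot": [0, 0, 4.4]}, {"dp": [-0.095, 0.041, -0.012], "delta_rot": [0, 0, 6.6]}, {"dp": [-0.138, 0.051, -0.012], "delta_rot": [0, 0, 8]}, {"dp": [-0.181, 0.06, -0.011], "delta_rot": [0, 0, 9]}]'

```text
time: 8.8
ee_pos: [0.5488, 0.1649, 0.4229]
eef_rot: [2.267, 2.174, 0.002]
wrist_force: [0.4, -0.0, 0.5]
width: 0.0857
```

```bash
python3 plan.py 45 .648,-.129,.26,-11
python3 - <<'E'
from h import *
im=eyes.camera("top"); cv2.imwrite("pics/t2.png",cv2.resize(im[110:300,120:440,::-1],None,fx=2.5,fy=2.5,interpolation=cv2.INTER_CUBIC))
im=eyes.camera("scene"); cv2.imwrite("pics/s2.png",cv2.resize(im[150:370,80:480,::-1],None,fx=2,fy=2,interpolation=cv2.INTER_CUBIC))
E
```

```text
now grasp [0.5488 0.1649 0.2682] yaw -2.4 tilt 0.09 t 8.8 w 0.0857 F [ 0.4 -0.   0.5] q [ 0.18  0.33 -0.68  1.46  0.21  1.42 -0.55] rows total 7
{"dp":[-0.0414,0.0159,0.0012],"delta_rot":[0.0,-0.0,1.2]},
{"dp":[-0.0827,0.0318,0.0023],"delta_rot":[0.0,-0.0,2.5]},
{"dp":[-0.1241,0.0477,0.0035],"delta_rot":[0.0,-0.0,3.7]},
{"dp":[-0.1654,0.0636,0.0047],"delta_rot":[0.1,-0.0,4.9]},
{"dp":[-0.2068,0.0795,0.0059],"delta_rot":[0.1,-0.0,6.1]},
```

View pics/t2.png

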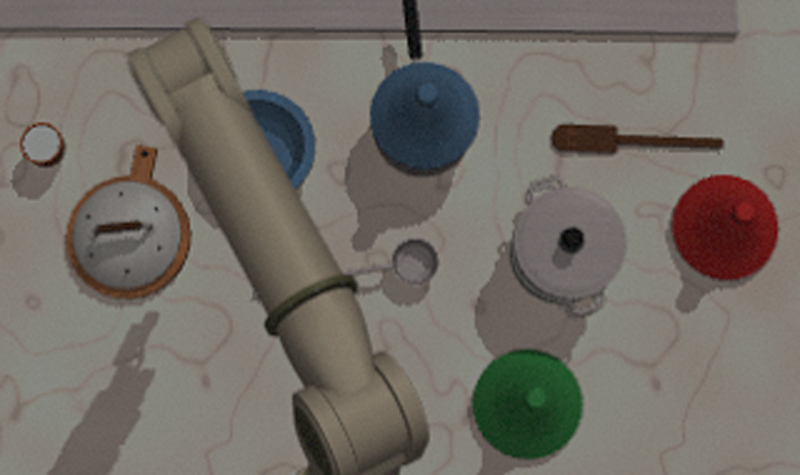

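View pics/s2.png

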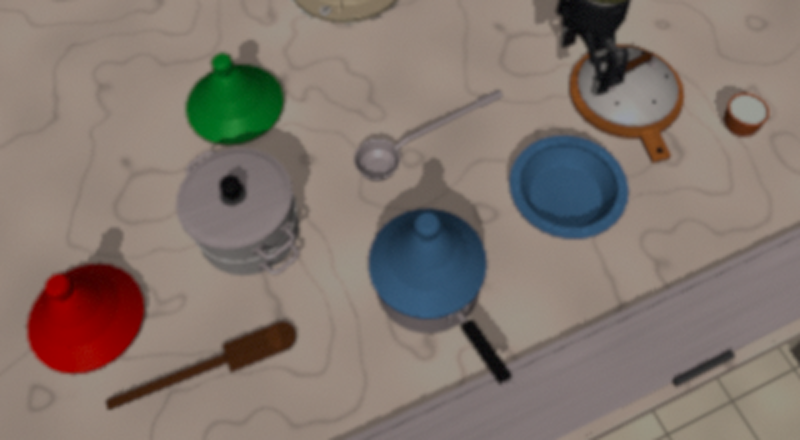

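The dome sits centred on the board and the dish is open (scene crop 569,187). Measuring the dish.

```bash
cat > pot.py <<'E'
import sys
from fit import *
name,z,r,col=sys.argv[1],float(sys.argv[2]),float(sys.argv[3]),None
PR["pot"]=[[(r*1000,z*1000)]] if len(sys.argv)<5 else eval(sys.argv[4])
for c in("scene","top"):
    eyes.camera(c)
    for d in eyes.masks_of(name,c)[:3]:
        x0=onz([d["at"]],z,c)[0][:2]
        print(c,round(float(d["score"]),2),np.round(d["at"]),int(d["region"].sum()),*edgefit("pot",d["region"],c,0,x0))
E
python3 pot.py tagine_dish .045 .094 "[[(94,45),(94,38),(60,0)]]"
```

```text
scene 0.68 [364. 243.] 2453 [0.60823129 0.13508885] 0.9709687833709986
top 0.88 [234. 166.] 611 [0.63292107 0.08358718] 0.35067824589105
```

Call:
send_rows --steps '[{"dp": [-0.041, 0.016, 0.001], "delta_rot": [0, 0, 1.2]}, {"dp": [-0.083, 0.032, 0.002], "delta_rot": [0, 0, 2.5]}, {"dp": [-0.124, 0.048, 0.003], "delta_rot": [0, 0, 3.7]}, {"dp": [-0.165, 0.064, 0.004], "delta_rot": [0, 0, 5]}, {"dp": [-0.207, 0.08, 0.006], "delta_rot": [0, 0, 6]}]'

```text
time: 9.6
ee_pos: [0.62, -0.0421, 0.417]
eef_rot: [2.373, 2.058, 0.003]
wrist_force: [0.4, 0.4, 0.1]
width: 0.0852
```

```bash
python3 pot.py tagine_dish .045 .094 "[[(94,45),(94,38),(60,0)]]";python3 plan.py 40 .6485,-.129,.245,-11
```

```text
scene 0.87 [363. 243.] 2482 [0.60820867 0.13540092] 0.9749103055796116
top 0.77 [220. 170.] 1698 [0.60605622 0.13518652] 0.968285112910706
now grasp [ 0.6198 -0.0424  0.2614] yaw -8.3 tilt 0.1 t 9.8 w 0.085 F [-0.2  0.3 -0. ] q [ 0.42  0.43 -0.57  1.34  0.22  1.44 -0.28] rows total 3
{"dp":[-0.0272,0.0136,0.0054],"delta_rot":[-0.0,-0.0,0.9]},
{"dp":[-0.0544,0.0272,0.0108],"delta_rot":[-0.0,-0.1,1.8]},
{"dp":[-0.0816,0.0408,0.0162],"delta_rot":[-0.0,-0.1,2.7]},
{"dp":[-0.0816,0.0408,0.0162],"delta_rot":[-0.0,-0.1,2.7]},
{"dp":[-0.0816,0.0408,0.0162],"delta_rot":[-0.0,-0.1,2.7]},
```

Call:
send_rows --steps '[{"dp": [-0.027, 0.014, 0.005], "delta_rot": [0, 0, 1]}, {"dp": [-0.054, 0.027, 0.01], "delta_rot": [0, 0, 2]}, {"dp": [-0.0815, 0.041, 0.016], "delta_rot": [0, 0, 2.7]}, {"dp": [-0.0815, 0.041, 0.02], "delta_rot": [0, 0, 2.7]}, {"dp": [-0.0815, 0.041, 0.02], "delta_rot": [0, 0, 2.7]}]'

```text
time: 10.3
ee_pos: [0.6488, -0.1273, 0.395]
eef_rot: [-2.419, -1.999, -0.002]
wrist_force: [-0.0, 1.4, 0.1]
width: 0.0853
```

```bash
python3 plan.py 20 .6485,-.129,.188,-11
python3 - <<'E'
from h import *
im=eyes.camera("scene"); cv2.imwrite("pics/s3.png",cv2.resize(im[190:340,230:380,::-1],None,fx=4,fy=4,interpolation=cv2.INTER_CUBIC))
E
```

```text
now grasp [ 0.6488 -0.1273  0.2403] yaw -10.9 tilt 0.19 t 10.3 w 0.0853 F [-0.   1.4  0.1] q [ 0.48  0.52 -0.52  1.25  0.25  1.44 -0.2 ] rows total 3
{"dp":[-0.0006,0.0000,0.0174],"delta_rot":[-0.0,-0.1,0.0]},
{"dp":[-0.0012,0.0001,0.0349],"delta_rot":[-0.1,-0.1,0.1]},
{"dp":[-0.0018,0.0001,0.0523],"delta_rot":[-0.1,-0.2,0.1]},
{"dp":[-0.0018,0.0001,0.0523],"delta_rot":[-0.1,-0.2,0.1]},
{"dp":[-0.0018,0.0001,0.0523],"delta_rot":[-0.1,-0.2,0.1]},
```

View pics/s3.png

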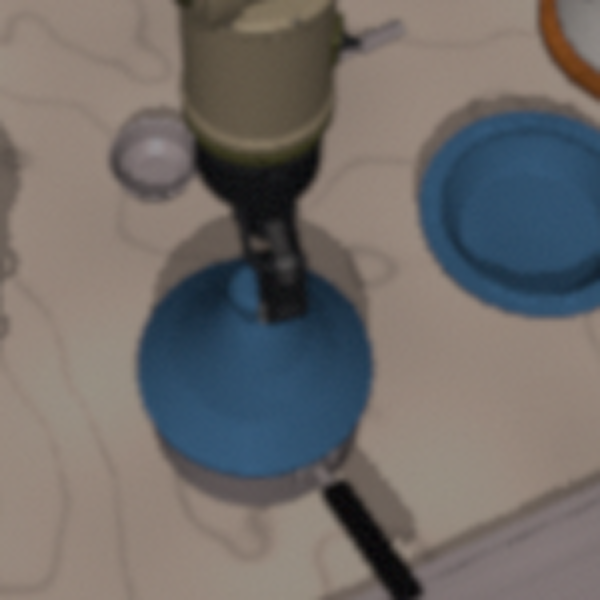

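The jaws straddle the blue cone's knob (crop 248,290). Going down.

Call:
send_rows --steps '[{"dp": [-0.0005, 0, 0.015], "delta_rot": [0, -0.1, 0]}, {"dp": [-0.001, 0, 0.03], "delta_rot": [-0.1, -0.1, 0]}, {"dp": [-0.002, 0, 0.044], "delta_rot": [-0.1, -0.2, 0]}, {"dp": [-0.002, 0, 0.052], "delta_rot": [-0.1, -0.2, 0]}, {"dp": [-0.002, 0, 0.052], "delta_rot": [-0.1, -0.2, 0]}]'

```text
time: 10.85
ee_pos: [0.648, -0.1276, 0.3421]
eef_rot: [-2.419, -2.003, 0.002]
wrist_force: [-0.2, 0.7, 0.0]
width: 0.0853
```

```bash
python3 plan.py 20 .6485,-.129,.187,-11
```

```text
now grasp [ 0.648  -0.1276  0.1874] yaw -10.7 tilt 0.11 t 10.85 w 0.0853 F [-0.2  0.7  0. ] q [ 0.48  0.55 -0.51  1.33  0.26  1.33 -0.21] rows total 1
{"dp":[-0.0012,0.0008,0.0004],"delta_rot":[-0.1,0.0,0.3]},
{"dp":[-0.0012,0.0008,0.0004],"delta_rot":[-0.1,0.0,0.3]},
{"dp":[-0.0012,0.0008,0.0004],"delta_rot":[-0.1,0.0,0.3]},
{"dp":[-0.0012,0.0008,0.0004],"delta_rot":[-0.1,0.0,0.3]},
{"dp":[-0.0012,0.0008,0.0004],"delta_rot":[-0.1,0.0,0.3]},
```

Call:
send_rows --steps '[{"dp": [-0.001, 0.001, 0], "delta_rot": [0, 0, 0]}, {"dp": [-0.001, 0.001, 0], "delta_rot": [0, 0, 0]}, {"dp": [-0.001, 0.001, 0], "delta_rot": [0, 0, 0]}, {"dp": [-0.001, 0.001, 0], "delta_rot": [0, 0, 0]}, {"dp": [-0.001, 0.001, 0], "delta_rot": [0, 0, 0]}]' --claw 1 --grip_force 60

```text
time: 11.35
ee_pos: [0.6492, -0.1288, 0.343]
eef_rot: [2.419, 2.003, 0.001]
wrist_force: [3.2, -0.5, 2.3]
width: 0.0342
```

```bash
python3 plan.py 20 .6485,-.129,.187,-11
```

```text
now grasp [ 0.6492 -0.1288  0.1883] yaw -10.7 tilt 0.03 t 11.35 w 0.0342 F [ 3.2 -0.5  2.3] q [ 0.49  0.55 -0.51  1.33  0.27  1.33 -0.21] rows total 1
{"dp":[-0.0003,-0.0007,0.0013],"delta_rot":[0.0,-0.0,0.3]},
{"dp":[-0.0003,-0.0007,0.0013],"delta_rot":[0.0,-0.0,0.3]},
{"dp":[-0.0003,-0.0007,0.0013],"delta_rot":[0.0,-0.0,0.3]},
{"dp":[-0.0003,-0.0007,0.0013],"delta_rot":[0.0,-0.0,0.3]},
{"dp":[-0.0003,-0.0007,0.0013],"delta_rot":[0.0,-0.0,0.3]},
```

Call:
send_rows --steps '[{"dp": [0, 0, -0.003], "delta_rot": [0, 0, 0]}, {"dp": [0, 0, -0.008], "delta_rot": [0, 0, 0]}, {"dp": [0, 0, -0.018], "delta_rot": [0, 0, 0]}, {"dp": [0, 0, -0.029], "delta_rot": [0, 0, 0]}, {"dp": [0, 0, -0.04], "delta_rot": [0, 0, 0]}]'

```text
time: 11.85
ee_pos: [0.6492, -0.1288, 0.3841]
eef_rot: [2.419, 2.003, 0.001]
wrist_force: [0.1, -0.0, -4.9]
width: 0.0341
```

```bash
python3 plan.py 30 .607,.135,.215,8
python3 - <<'E'
from h import *
im=eyes.camera("scene"); cv2.imwrite("pics/s4.png",cv2.resize(im[190:340,230:380,::-1],None,fx=4,fy=4,interpolation=cv2.INTER_CUBIC))
E
```

```text
now grasp [ 0.6492 -0.1288  0.2294] yaw -10.7 tilt 0.04 t 11.85 w 0.0341 F [ 0.1 -0.  -4.9] q [ 0.48  0.53 -0.52  1.27  0.25  1.41 -0.2 ] rows total 9
{"dp":[0.0279,-0.0101,0.0016],"delta_rot":[0.0,0.0,-2.1]},
{"dp":[0.0558,-0.0201,0.0032],"delta_rot":[0.0,0.0,-4.2]},
{"dp":[0.0838,-0.0302,0.0048],"delta_rot":[0.0,0.0,-6.2]},
{"dp":[0.1117,-0.0403,0.0064],"delta_rot":[0.0,0.0,-8.3]},
{"dp":[0.1396,-0.0504,0.0080],"delta_rot":[0.0,0.0,-10.4]},
```

View pics/s4.png

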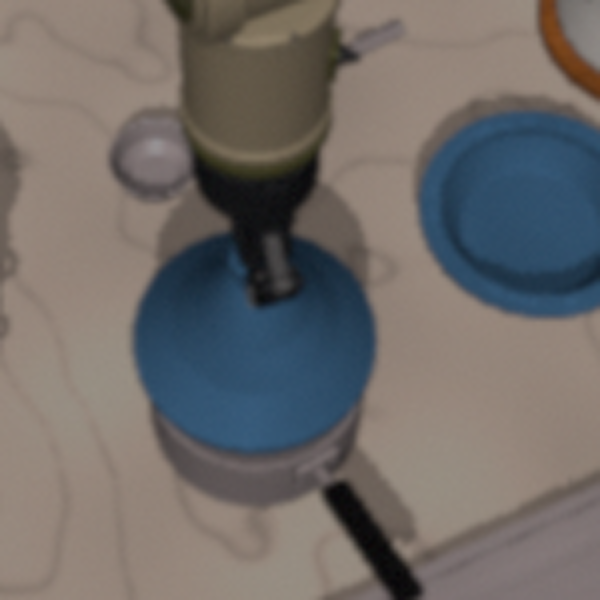

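The cone is lifted level (-4.9 N) and the pan stayed where it was. Carrying it to the dish.

Call:
send_rows --steps '[{"dp": [0.02, -0.007, 0], "delta_rot": [0, 0, -1.5]}, {"dp": [0.048, -0.017, 0.002], "delta_rot": [0, 0, -3.5]}, {"dp": [0.078, -0.028, 0.004], "delta_rot": [0, 0, -5.5]}, {"dp": [0.108, -0.039, 0.006], "delta_rot": [0, 0, -8]}, {"dp": [0.139, -0.05, 0.008], "delta_rot": [0, 0, -10]}]'

```text
time: 12.4
ee_pos: [0.6255, 0.0199, 0.3784]
eef_rot: [2.23, 2.209, 0.004]
wrist_force: [0.7, -0.3, -3.7]
width: 0.0339
```

```bash
python3 plan.py 30 .607,.135,.200,8
```

```text
now grasp [0.6255 0.0199 0.2237] yaw -0.5 tilt 0.22 t 12.4 w 0.0339 F [ 0.7 -0.3 -3.7] q [ 0.34  0.46 -0.6   1.39  0.26  1.37 -0.27] rows total 4
{"dp":[0.0287,-0.0049,0.0059],"delta_rot":[0.1,0.0,-2.1]},
{"dp":[0.0574,-0.0098,0.0118],"delta_rot":[0.1,0.0,-4.3]},
{"dp":[0.0862,-0.0148,0.0177],"delta_rot":[0.2,0.0,-6.4]},
{"dp":[0.1149,-0.0197,0.0235],"delta_rot":[0.2,0.0,-8.5]},
{"dp":[0.1149,-0.0197,0.0235],"delta_rot":[0.2,0.0,-8.5]},
```

Call:
send_rows --steps '[{"dp": [0.029, -0.005, 0.006], "delta_rot": [0.1, 0, -2]}, {"dp": [0.057, -0.01, 0.012], "delta_rot": [0.1, 0, -4]}, {"dp": [0.086, -0.015, 0.018], "delta_rot": [0.2, 0, -6.5]}, {"dp": [0.107, -0.018, 0.0235], "delta_rot": [0.2, 0, -8]}, {"dp": [0.115, -0.0195, 0.0235], "delta_rot": [0.2, 0, -8.5]}]'

```text
time: 12.9
ee_pos: [0.6058, 0.1391, 0.354]
eef_rot: [-2.054, -2.376, 0.001]
wrist_force: [-0.4, 0.2, -4.3]
width: 0.0339
```

```bash
python3 plan.py 30 .607,.135,.170,8;  python3 - <<'E'
from h import *
im=eyes.camera("scene"); cv2.imwrite("pics/s5.png",cv2.resize(im[160:310,280:430,::-1],None,fx=4,fy=4,interpolation=cv2.INTER_CUBIC))
E
```

```text
now grasp [0.6058 0.1391 0.1993] yaw 8.3 tilt 0.08 t 12.9 w 0.0339 F [-0.4  0.2 -4.3] q [ 0.19  0.48 -0.66  1.43  0.3   1.33 -0.34] rows total 1
{"dp":[-0.0042,0.0007,0.0293],"delta_rot":[-0.1,-0.0,0.3]},
{"dp":[-0.0042,0.0007,0.0293],"delta_rot":[-0.1,-0.0,0.3]},
{"dp":[-0.0042,0.0007,0.0293],"delta_rot":[-0.1,-0.0,0.3]},
{"dp":[-0.0042,0.0007,0.0293],"delta_rot":[-0.1,-0.0,0.3]},
{"dp":[-0.0042,0.0007,0.0293],"delta_rot":[-0.1,-0.0,0.3]},
```

View pics/s5.png

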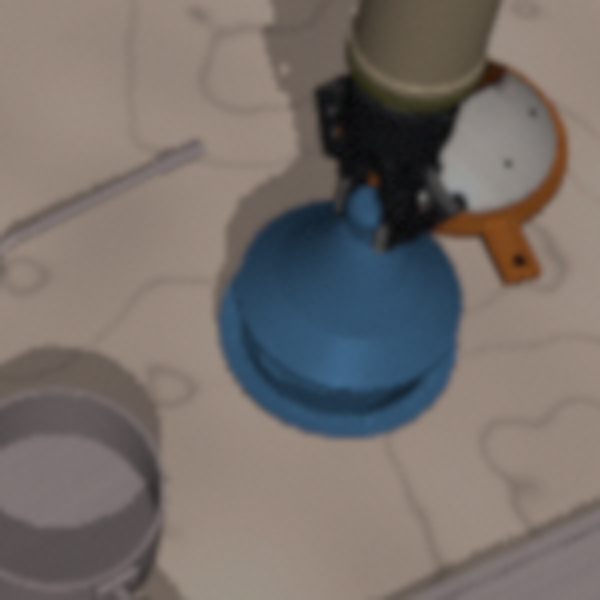

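Above the dish and nearly concentric. The open saucepan also shows now (crop 70,500). Lowering.

Call:
send_rows --steps '[{"dp": [-0.004, 0.001, 0.008], "delta_rot": [-0.1, 0, 0]}, {"dp": [-0.004, 0.001, 0.016], "delta_rot": [-0.1, 0, 0]}, {"dp": [-0.004, 0.001, 0.024], "delta_rot": [-0.1, 0, 0]}, {"dp": [-0.004, 0.001, 0.029], "delta_rot": [-0.1, 0, 0]}, {"dp": [-0.004, 0.001, 0.031], "delta_rot": [-0.1, 0, 0]}]'

```text
time: 13.45
ee_pos: [0.6076, 0.134, 0.3224]
eef_rot: [-2.057, -2.374, 0.0]
wrist_force: [0.1, 0.4, -4.0]
width: 0.034
```

```bash
python3 plan.py 30 .607,.135,.158,8; python3 pot.py saucepan .075 .08
```

```text
now grasp [0.6076 0.134  0.1677] yaw 8.2 tilt 0.02 t 13.45 w 0.034 F [ 0.1  0.4 -4. ] q [ 0.19  0.51 -0.65  1.47  0.31  1.27 -0.34] rows total 1
{"dp":[0.0010,-0.0004,0.0097],"delta_rot":[-0.0,-0.0,0.2]},
{"dp":[0.0010,-0.0004,0.0097],"delta_rot":[-0.0,-0.0,0.2]},
{"dp":[0.0010,-0.0004,0.0097],"delta_rot":[-0.0,-0.0,0.2]},
{"dp":[0.0010,-0.0004,0.0097],"delta_rot":[-0.0,-0.0,0.2]},
{"dp":[0.0010,-0.0004,0.0097],"delta_rot":[-0.0,-0.0,0.2]},
scene 0.57 [294. 288.] 2886 [ 0.65789348 -0.13415839] 0.7697287763749382
scene 0.41 [200. 329.] 813 [ 0.64668106 -0.41755499] 0.21980136005726558
scene 0.34 [365. 237.] 2044 [0.61844068 0.12280017] 0.8655159049578154
top 0.75 [348. 205.] 1616 [ 0.44603253 -0.35654862] 0.8345969364072412
top 0.68 [288. 158.] 1482 [ 0.642024  -0.1261156] 0.8468243045998582
```

Call:
send_rows --steps '[{"dp": [0.001, 0, 0.003], "delta_rot": [0, 0, 0]}, {"dp": [0.001, 0, 0.006], "delta_rot": [0, 0, 0]}, {"dp": [0.001, 0, 0.008], "delta_rot": [0, 0, 0]}, {"dp": [0.001, 0, 0.01], "delta_rot": [0, 0, 0]}, {"dp": [0.001, 0, 0.01], "delta_rot": [0, 0, 0]}]'

```text
time: 14.15
ee_pos: [0.6075, 0.1359, 0.3135]
eef_rot: [2.055, 2.375, 0.002]
wrist_force: [-0.1, -0.0, -3.4]
width: 0.0342
```

```bash
python3 plan.py 30 .607,.135,.158,8
```

```text
now grasp [0.6075 0.1359 0.1588] yaw 8.3 tilt 0.08 t 14.15 w 0.0342 F [-0.1 -0.  -3.4] q [ 0.19  0.51 -0.65  1.48  0.32  1.25 -0.35] rows total 1
{"dp":[-0.0008,-0.0006,0.0008],"delta_rot":[0.1,-0.0,0.3]},
{"dp":[-0.0008,-0.0006,0.0008],"delta_rot":[0.1,-0.0,0.3]},
{"dp":[-0.0008,-0.0006,0.0008],"delta_rot":[0.1,-0.0,0.3]},
{"dp":[-0.0008,-0.0006,0.0008],"delta_rot":[0.1,-0.0,0.3]},
{"dp":[-0.0008,-0.0006,0.0008],"delta_rot":[0.1,-0.0,0.3]},
```

Call:
send_rows --steps '[{"dp": [-0.001, 0, 0.001], "delta_rot": [0, 0, 0]}, {"dp": [-0.001, 0, 0.0015], "delta_rot": [0, 0, 0]}, {"dp": [-0.001, 0, 0.002], "delta_rot": [0, 0, 0]}, {"dp": [-0.001, 0, 0.002], "delta_rot": [0, 0, 0]}, {"dp": [-0.001, 0, 0.002], "delta_rot": [0, 0, 0]}]'

```text
time: 14.65
ee_pos: [0.608, 0.1355, 0.3128]
eef_rot: [2.054, 2.375, 0.006]
wrist_force: [0.8, 2.5, 5.3]
width: 0.0336
```

```bash
python3 plan.py 30 .607,.135,.158,8|head -1
```

```text
now grasp [0.608  0.1355 0.1581] yaw 8.3 tilt 0.22 t 14.65 w 0.0336 F [0.8 2.5 5.3] q [ 0.19  0.52 -0.65  1.48  0.32  1.25 -0.35] rows total 1
```

Seated at grasp height 0.158 with +5 N. Releasing.

Call:
send_rows --steps '[{"dp": [0, 0, 0], "delta_rot": [0, 0, 0]}, {"dp": [0, 0, 0], "delta_rot": [0, 0, 0]}, {"dp": [0, 0, 0], "delta_rot": [0, 0, 0]}, {"dp": [0, 0, 0], "delta_rot": [0, 0, 0]}, {"dp": [0, 0, 0], "delta_rot": [0, 0, 0]}]' --claw 0

```text
time: 15.15
ee_pos: [0.6079, 0.1353, 0.3126]
eef_rot: [2.055, 2.375, 0.005]
wrist_force: [-0.6, 0.8, -0.1]
width: 0.0856
```

Call:
send_rows --steps '[{"dp": [0, 0, -0.01], "delta_rot": [0, 0, 0]}, {"dp": [0, 0, -0.03], "delta_rot": [0, 0, 0]}, {"dp": [0, 0, -0.055], "delta_rot": [0, 0, 0]}, {"dp": [0, 0, -0.08], "delta_rot": [0, 0, 0]}, {"dp": [0, 0, -0.1], "delta_rot": [0, 0, 0]}]'

```text
time: 15.65
ee_pos: [0.6076, 0.1353, 0.4151]
eef_rot: [2.054, 2.374, 0.007]
wrist_force: [0.1, 0.3, 0.3]
width: 0.0853
```

```bash
python3 plan.py 45 .54,-.05,.24,-8 .444,-.35,.20,-38;  python3 - <<'E'
from h import *
im=eyes.camera("scene"); cv2.imwrite("pics/s6.png",cv2.resize(im[160:310,280:430,::-1],None,fx=4,fy=4,interpolation=cv2.INTER_CUBIC))
im=eyes.camera("top"); cv2.imwrite("pics/t6.png",cv2.resize(im[100:290,180:420,::-1],None,fx=3,fy=3,interpolation=cv2.INTER_CUBIC))
E
```

```text
now grasp [0.6076 0.1353 0.2604] yaw 8.3 tilt 0.3 t 15.65 w 0.0853 F [0.1 0.3 0.3] q [ 0.19  0.45 -0.67  1.34  0.28  1.44 -0.31] rows total 13
{"dp":[-0.0347,-0.0187,0.0039],"delta_rot":[0.1,-0.0,3.3]},
{"dp":[-0.0695,-0.0375,0.0079],"delta_rot":[0.1,-0.0,6.5]},
{"dp":[-0.1042,-0.0562,0.0118],"delta_rot":[0.2,-0.1,9.8]},
{"dp":[-0.1390,-0.0749,0.0157],"delta_rot":[0.2,-0.1,13.0]},
{"dp":[-0.1737,-0.0937,0.0197],"delta_rot":[0.3,-0.1,16.3]},
```

View pics/s6.png

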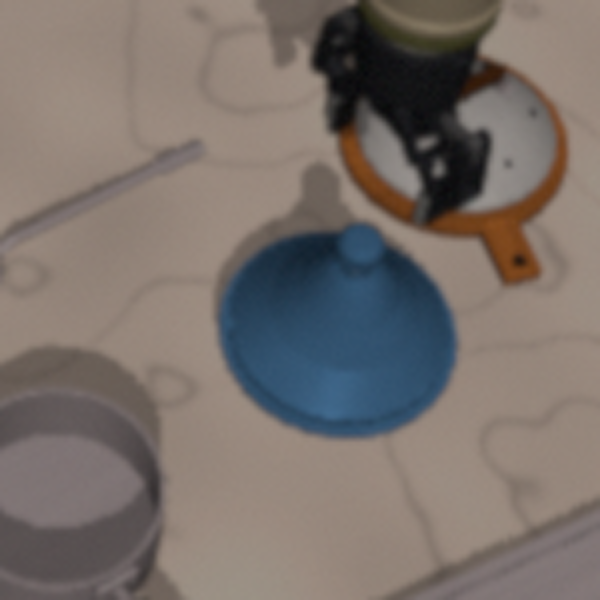

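View pics/t6.png

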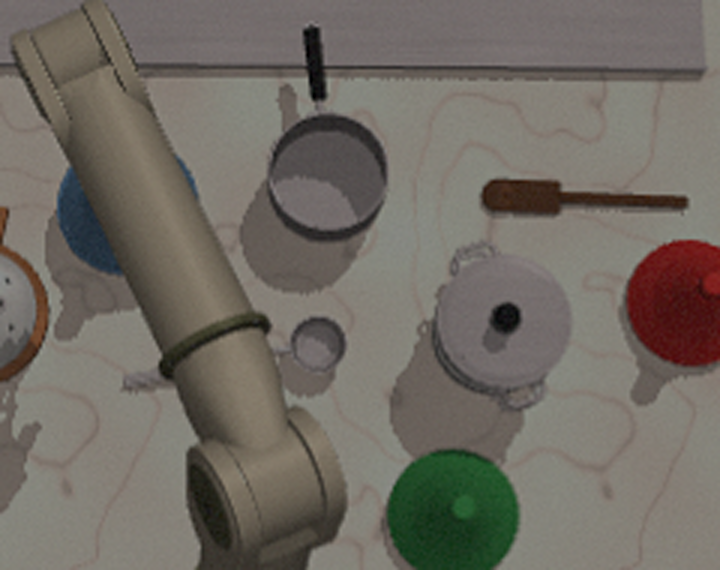

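```bash
cat > sp.py <<'E'
from fit import *
a=np.linspace(0,2*np.pi,180,endpoint=False)
ims={c:eyes.camera(c) for c in("scene","top")}
tot={}
def cost(x,y,c,r=.08,z=.075):
    g=cv2.GaussianBlur(cv2.cvtColor(ims[c],cv2.COLOR_RGB2GRAY).astype(np.float32),(0,0),.7)
    def ring(rr):
        p=proj(np.c_[x+rr*np.cos(a),y+rr*np.sin(a),a*0+z],c).astype(np.float32)
        return cv2.remap(g,p[:,0].copy().reshape(-1,1),p[:,1].copy().reshape(-1,1),cv2.INTER_LINEAR).ravel()
    return np.mean(ring(.078)-ring(.073))   # bright rim vs dark inside
for c in ims:
    best=max((cost(x,y,c),x,y) for x in np.arange(.63,.67,.001) for y in np.arange(-.15,-.11,.001)); print(c,best)
    tot[c]=best
x=np.mean([t[1] for t in tot.values()]);y=np.mean([t[2] for t in tot.values()]); print(x,y)
for c in ims:
    im=cv2.resize(ims[c][:,:,::-1],None,fx=5,fy=5,interpolation=cv2.INTER_CUBIC)
    for r,z in((.08,.075),(.076,.075),(.08,.0)):
        p=(proj(np.c_[x+r*np.cos(a),y+r*np.sin(a),a*0+z],c)+.5)*5-.5
        cv2.polylines(im,[np.round(p).astype(int)],True,(0,255,255),1)
    u,v=(proj([x,y,.05],c)[0]*5).astype(int); cv2.imwrite(f"pics/sp_{c}.png",im[v-250:v+250,u-250:u+250])
E
python3 sp.py
python3 - <<'E'
import cv2,numpy as np
cv2.imwrite('pics/sp.png',np.hstack([cv2.resize(cv2.imread(f'pics/sp_{c}.png'),(400,400)) for c in('scene','top')]))
E
```

```text
scene (np.float32(15.3378105), np.float64(0.649), np.float64(-0.12699999999999997))
top (np.float32(18.800436), np.float64(0.651), np.float64(-0.12899999999999998))
0.65 -0.12799999999999997
```

View pics/sp.png

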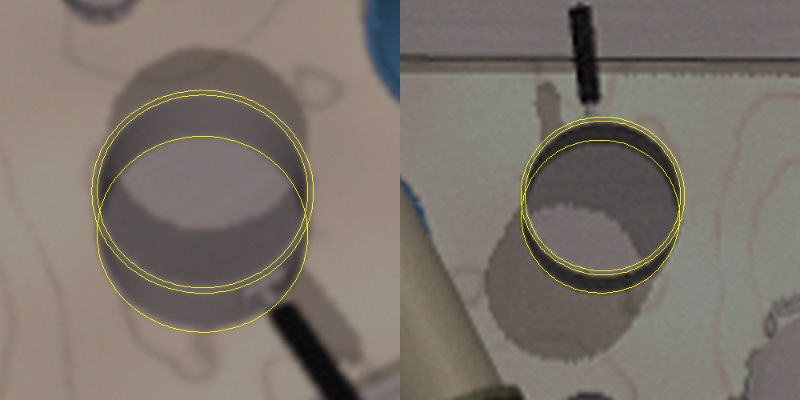

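The saucepan is at (0.650, -0.128), and the overlay fits its rim in both views. Going to the flat lid on the steamer.

```bash
python3 plan.py 45 .54,-.05,.24,-8 .444,-.35,.20,-38
```

```text
now grasp [0.6076 0.1352 0.2585] yaw 8.3 tilt 0.26 t 15.85 w 0.0855 F [-0.6  0.1 -1. ] q [ 0.19  0.45 -0.67  1.34  0.28  1.44 -0.32] rows total 13
{"dp":[-0.0347,-0.0187,0.0036],"delta_rot":[0.0,-0.0,3.3]},
{"dp":[-0.0694,-0.0375,0.0072],"delta_rot":[0.1,-0.0,6.5]},
{"dp":[-0.1042,-0.0562,0.0107],"delta_rot":[0.1,-0.1,9.8]},
{"dp":[-0.1389,-0.0749,0.0143],"delta_rot":[0.2,-0.1,13.0]},
{"dp":[-0.1736,-0.0936,0.0179],"delta_rot":[0.2,-0.1,16.3]},
```

Call:
send_rows --steps '[{"dp": [-0.035, -0.019, 0.004], "delta_rot": [0.1, 0, 3]}, {"dp": [-0.07, -0.037, 0.008], "delta_rot": [0.1, 0, 6.5]}, {"dp": [-0.104, -0.056, 0.012], "delta_rot": [0.2, 0, 10]}, {"dp": [-0.139, -0.075, 0.016], "delta_rot": [0.2, 0, 13]}, {"dp": [-0.174, -0.094, 0.02], "delta_rot": [0.3, 0, 16]}]'

```text
time: 16.35
ee_pos: [0.5386, -0.052, 0.3913]
eef_rot: [-2.366, -2.062, 0.001]
wrist_force: [0.6, -0.0, -0.5]
width: 0.0856
```

```bash
python3 plan.py 45 .444,-.35,.20,-38
```

```text
now grasp [ 0.5386 -0.052   0.2366] yaw -7.9 tilt 0.19 t 16.35 w 0.0856 F [ 0.6 -0.  -0.5] q [ 0.52  0.26 -0.58  1.6   0.14  1.33 -0.22] rows total 7
{"dp":[-0.0440,-0.0076,0.0052],"delta_rot":[-0.0,-0.0,4.3]},
{"dp":[-0.0881,-0.0151,0.0104],"delta_rot":[-0.1,-0.0,8.6]},
{"dp":[-0.1321,-0.0227,0.0156],"delta_rot":[-0.1,-0.0,12.9]},
{"dp":[-0.1761,-0.0302,0.0208],"delta_rot":[-0.1,-0.0,17.2]},
{"dp":[-0.2201,-0.0378,0.0259],"delta_rot":[-0.1,-0.0,21.5]},
```

Call:
send_rows --steps '[{"dp": [-0.044, -0.008, 0.005], "delta_rot": [0, 0, 4]}, {"dp": [-0.088, -0.015, 0.01], "delta_rot": [0, 0, 8.5]}, {"dp": [-0.132, -0.023, 0.015], "delta_rot": [-0.1, 0, 13]}, {"dp": [-0.176, -0.03, 0.02], "delta_rot": [-0.1, 0, 17]}, {"dp": [-0.22, -0.038, 0.026], "delta_rot": [-0.1, 0, 21.5]}]'

```text
time: 16.85
ee_pos: [0.4696, -0.2663, 0.364]
eef_rot: [-2.712, -1.581, 0.002]
wrist_force: [-0.4, -0.7, 0.3]
width: 0.0852
```

```bash
python3 plan.py 45 .444,-.35,.19,-38
```

```text
now grasp [ 0.4696 -0.2663  0.2093] yaw -29.5 tilt 0.18 t 16.85 w 0.0852 F [-0.4 -0.7  0.3] q [ 0.79  0.25 -0.39  1.65  0.1   1.26 -0.14] rows total 2
{"dp":[-0.0427,0.0095,0.0096],"delta_rot":[-0.1,-0.0,4.2]},
{"dp":[-0.0855,0.0191,0.0192],"delta_rot":[-0.2,-0.0,8.5]},
{"dp":[-0.0855,0.0191,0.0192],"delta_rot":[-0.2,-0.0,8.5]},
{"dp":[-0.0855,0.0191,0.0192],"delta_rot":[-0.2,-0.0,8.5]},
{"dp":[-0.0855,0.0191,0.0192],"delta_rot":[-0.2,-0.0,8.5]},
```

Call:
send_rows --steps '[{"dp": [-0.04, 0.009, 0.008], "delta_rot": [-0.1, 0, 4]}, {"dp": [-0.073, 0.016, 0.016], "delta_rot": [-0.2, 0, 8]}, {"dp": [-0.085, 0.019, 0.019], "delta_rot": [-0.2, 0, 8.5]}, {"dp": [-0.085, 0.019, 0.019], "delta_rot": [-0.2, 0, 8.5]}, {"dp": [-0.085, 0.019, 0.019], "delta_rot": [-0.2, 0, 8.5]}]'

```text
time: 17.35
ee_pos: [0.4451, -0.3481, 0.3447]
eef_rot: [-2.821, -1.38, -0.002]
wrist_force: [0.3, 0.4, 0.7]
width: 0.0852
```

```bash
python3 plan.py 20 .444,-.35,.136,-38
python3 - <<'E'
from h import *
im=eyes.camera("scene"); cv2.imwrite("pics/s7.png",cv2.resize(im[170:320,120:270,::-1],None,fx=4,fy=4,interpolation=cv2.INTER_CUBIC))
E
```

```text
now grasp [ 0.4451 -0.3481  0.19  ] yaw -37.9 tilt 0.09 t 17.35 w 0.0852 F [0.3 0.4 0.7] q [ 0.87  0.31 -0.32  1.62  0.1   1.23 -0.13] rows total 3
{"dp":[-0.0008,0.0001,0.0180],"delta_rot":[-0.0,-0.0,0.0]},
{"dp":[-0.0015,0.0002,0.0360],"delta_rot":[-0.0,-0.1,0.1]},
{"dp":[-0.0023,0.0003,0.0540],"delta_rot":[-0.0,-0.1,0.1]},
{"dp":[-0.0023,0.0003,0.0540],"delta_rot":[-0.0,-0.1,0.1]},
{"dp":[-0.0023,0.0003,0.0540],"delta_rot":[-0.0,-0.1,0.1]},
```

View pics/s7.png

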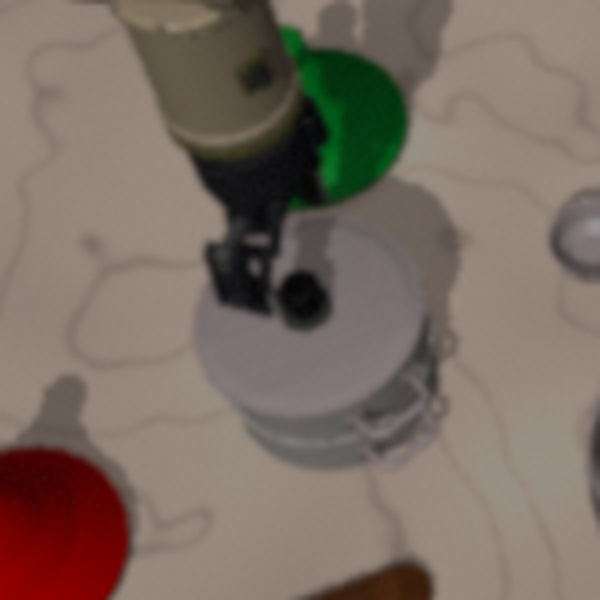

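Run:
```python
from h import *
a=np.radians(-37.9)
for s in(-.05,0,.05): print(s,(proj([.4451+s*np.cos(a),-.3481+s*np.sin(a),.185],"scene")[0]-[120,170])*4)
print((proj([.444,-.35,.148],"scene")[0]-[120,170])*4)
```

```text
-0.05 [311.98557228 196.88210846]
0 [287.1888249  254.53704099]
0.05 [261.23066019 314.93888754]
[294.48573548 281.34094566]
```

The finger tip appears where predicted (crop 262,312) and the knob is centred between the jaws. Going down.

Call:
send_rows --steps '[{"dp": [-0.001, 0, 0.015], "delta_rot": [0, 0, 0]}, {"dp": [-0.0015, 0, 0.03], "delta_rot": [0, -0.1, 0]}, {"dp": [-0.002, 0, 0.045], "delta_rot": [0, -0.1, 0]}, {"dp": [-0.002, 0, 0.054], "delta_rot": [0, -0.1, 0]}, {"dp": [-0.002, 0, 0.054], "delta_rot": [0, -0.1, 0]}]'

```text
time: 17.9
ee_pos: [0.4448, -0.3475, 0.2902]
eef_rot: [-2.818, -1.385, 0.001]
wrist_force: [-0.2, -0.2, -1.0]
width: 0.0851
```

```bash
python3 plan.py 20 .444,-.35,.135,-38
```

```text
now grasp [ 0.4448 -0.3475  0.1355] yaw -37.7 tilt 0.09 t 17.9 w 0.0851 F [-0.2 -0.2 -1. ] q [ 0.86  0.36 -0.32  1.68  0.12  1.12 -0.15] rows total 1
{"dp":[-0.0024,0.0009,0.0005],"delta_rot":[-0.1,-0.0,0.3]},
{"dp":[-0.0024,0.0009,0.0005],"delta_rot":[-0.1,-0.0,0.3]},
{"dp":[-0.0024,0.0009,0.0005],"delta_rot":[-0.1,-0.0,0.3]},
{"dp":[-0.0024,0.0009,0.0005],"delta_rot":[-0.1,-0.0,0.3]},
{"dp":[-0.0024,0.0009,0.0005],"delta_rot":[-0.1,-0.0,0.3]},
```

Call:
send_rows --steps '[{"dp": [-0.002, 0.001, 0], "delta_rot": [0, 0, 0]}, {"dp": [-0.002, 0.001, 0], "delta_rot": [0, 0, 0]}, {"dp": [-0.002, 0.001, 0], "delta_rot": [0, 0, 0]}, {"dp": [-0.002, 0.001, 0], "delta_rot": [0, 0, 0]}, {"dp": [-0.002, 0.001, 0], "delta_rot": [0, 0, 0]}]' --claw 1 --grip_force 50

```text
time: 18.4
ee_pos: [0.4447, -0.35, 0.2913]
eef_rot: [2.819, 1.385, 0.001]
wrist_force: [0.7, 0.2, 4.4]
width: 0.0301
```

```bash
python3 plan.py 20 .444,-.35,.135,-38|head -1
```

```text
now grasp [ 0.4447 -0.35    0.1366] yaw -37.7 tilt 0.05 t 18.4 w 0.0301 F [0.7 0.2 4.4] q [ 0.87  0.36 -0.32  1.68  0.12  1.12 -0.14] rows total 1
```

Call:
send_rows --steps '[{"dp": [0, 0, -0.003], "delta_rot": [0, 0, 0]}, {"dp": [0, 0, -0.008], "delta_rot": [0, 0, 0]}, {"dp": [0, 0, -0.02], "delta_rot": [0, 0, 0]}, {"dp": [0, 0, -0.035], "delta_rot": [0, 0, 0]}, {"dp": [0, 0, -0.05], "delta_rot": [0, 0, 0]}]'

```text
time: 18.9
ee_pos: [0.4445, -0.3499, 0.3423]
eef_rot: [2.82, 1.385, 0.001]
wrist_force: [0.2, 0.9, -2.7]
width: 0.0298
```

```bash
python3 plan.py 33 .650,-.128,.155,-14
python3 - <<'E'
from h import *
im=eyes.camera("scene"); cv2.imwrite("pics/s8.png",cv2.resize(im[170:320,120:270,::-1],None,fx=4,fy=4,interpolation=cv2.INTER_CUBIC))
E
```

```text
now grasp [ 0.4445 -0.3499  0.1876] yaw -37.7 tilt 0.03 t 18.9 w 0.0298 F [ 0.2  0.9 -2.7] q [ 0.87  0.31 -0.32  1.62  0.1   1.23 -0.13] rows total 10
{"dp":[0.0301,0.0027,0.0033],"delta_rot":[0.0,-0.0,-2.4]},
{"dp":[0.0602,0.0054,0.0065],"delta_rot":[0.0,-0.0,-4.7]},
{"dp":[0.0904,0.0081,0.0098],"delta_rot":[0.0,-0.0,-7.1]},
{"dp":[0.1205,0.0108,0.0131],"delta_rot":[0.0,-0.0,-9.5]},
{"dp":[0.1506,0.0135,0.0164],"delta_rot":[0.0,-0.0,-11.8]},
```

View pics/s8.png

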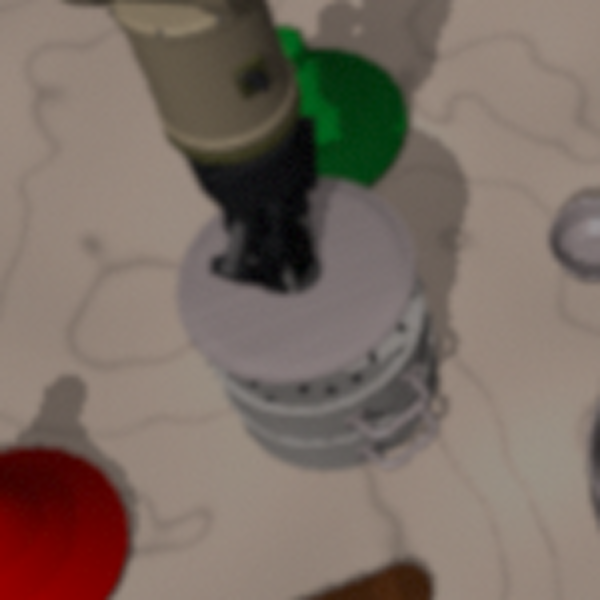

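The flat lid is lifted level. Carrying it to the saucepan.

Call:
send_rows --steps '[{"dp": [0.02, 0.002, -0.003], "delta_rot": [0, 0, -1.5]}, {"dp": [0.05, 0.005, -0.003], "delta_rot": [0, 0, -4]}, {"dp": [0.085, 0.008, 0], "delta_rot": [0, 0, -6.5]}, {"dp": [0.12, 0.011, 0.005], "delta_rot": [0, 0, -9]}, {"dp": [0.15, 0.0135, 0.01], "delta_rot": [0, 0, -11.5]}]'

```text
time: 19.45
ee_pos: [0.5491, -0.2371, 0.3352]
eef_rot: [2.66, 1.664, 0.004]
wrist_force: [0.8, -0.6, -2.0]
width: 0.0302
```

```bash
python3 plan.py 33 .650,-.128,.15,-14
```

```text
now grasp [ 0.5491 -0.2371  0.1805] yaw -25.9 tilt 0.26 t 19.45 w 0.0302 F [ 0.8 -0.6 -2. ] q [ 0.67  0.4  -0.42  1.54  0.17  1.24 -0.22] rows total 5
{"dp":[0.0284,0.0086,0.0062],"delta_rot":[0.1,0.0,-2.4]},
{"dp":[0.0569,0.0172,0.0123],"delta_rot":[0.1,0.0,-4.8]},
{"dp":[0.0853,0.0257,0.0185],"delta_rot":[0.2,0.0,-7.2]},
{"dp":[0.1138,0.0343,0.0246],"delta_rot":[0.2,0.0,-9.6]},
{"dp":[0.1422,0.0429,0.0308],"delta_rot":[0.3,0.0,-11.9]},
```

Call:
send_rows --steps '[{"dp": [0.033, 0.01, 0.006], "delta_rot": [0.1, 0, -2.5]}, {"dp": [0.067, 0.02, 0.012], "delta_rot": [0.1, 0, -5]}, {"dp": [0.1, 0.03, 0.018], "delta_rot": [0.2, 0, -7.5]}, {"dp": [0.128, 0.0385, 0.024], "delta_rot": [0.2, 0, -10]}, {"dp": [0.142, 0.043, 0.03], "delta_rot": [0.3, 0, -12]}]'

```text
time: 19.95
ee_pos: [0.6514, -0.1241, 0.3048]
eef_rot: [-2.466, -1.942, -0.002]
wrist_force: [0.2, 1.2, -3.8]
width: 0.03
```

```bash
python3 plan.py 33 .650,-.128,.12,-14
python3 - <<'E'
from h import *
im=eyes.camera("scene"); cv2.imwrite("pics/s9.png",cv2.resize(im[150:370,100:400,::-1],None,fx=2.6,fy=2.6,interpolation=cv2.INTER_CUBIC))
im=eyes.camera("top"); cv2.imwrite("pics/t9.png",cv2.resize(im[100:290,180:420,::-1],None,fx=3,fy=3,interpolation=cv2.INTER_CUBIC))
E
```

```text
now grasp [ 0.6514 -0.1241  0.1501] yaw -13.6 tilt 0.16 t 19.95 w 0.03 F [ 0.2  1.2 -3.8] q [ 0.46  0.57 -0.47  1.37  0.26  1.26 -0.27] rows total 1
{"dp":[-0.0042,-0.0004,0.0301],"delta_rot":[-0.1,-0.1,0.4]},
{"dp":[-0.0042,-0.0004,0.0301],"delta_rot":[-0.1,-0.1,0.4]},
{"dp":[-0.0042,-0.0004,0.0301],"delta_rot":[-0.1,-0.1,0.4]},
{"dp":[-0.0042,-0.0004,0.0301],"delta_rot":[-0.1,-0.1,0.4]},
{"dp":[-0.0042,-0.0004,0.0301],"delta_rot":[-0.1,-0.1,0.4]},
```

View pics/s9.png

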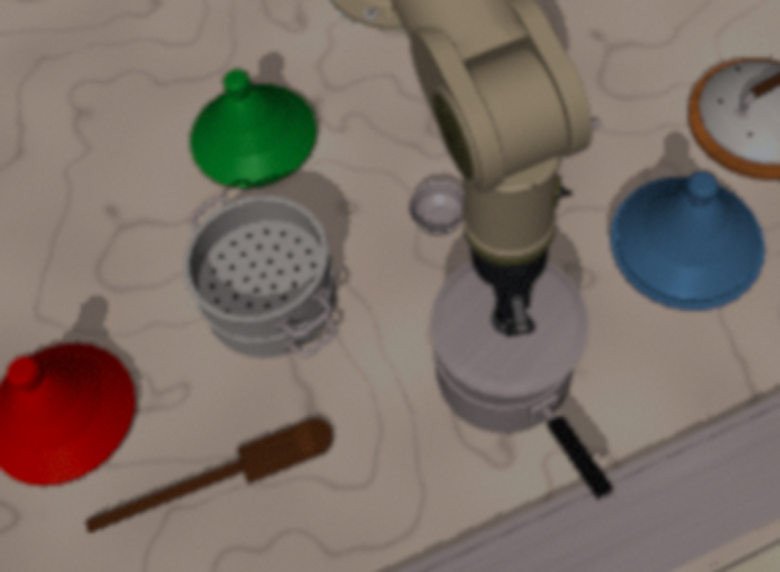

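View pics/t9.png

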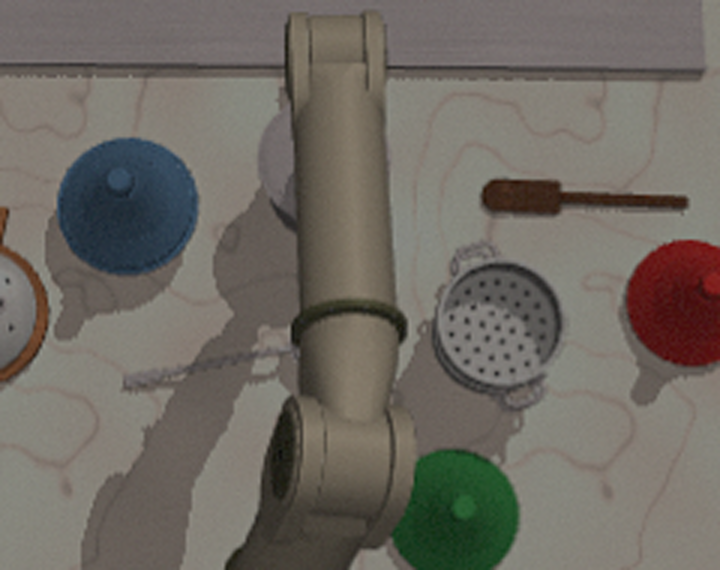

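The cone is seated on the dish, the steamer is open, and the lid hangs over the saucepan. Lowering.

Call:
send_rows --steps '[{"dp": [-0.004, 0, 0.008], "delta_rot": [-0.1, -0.1, 0]}, {"dp": [-0.004, 0, 0.018], "delta_rot": [-0.1, -0.1, 0]}, {"dp": [-0.004, 0, 0.027], "delta_rot": [-0.1, -0.1, 0]}, {"dp": [-0.004, 0, 0.033], "delta_rot": [-0.1, -0.1, 0]}, {"dp": [-0.004, 0, 0.035], "delta_rot": [-0.1, -0.1, 0]}]'

```text
time: 20.55
ee_pos: [0.6491, -0.1295, 0.2676]
eef_rot: [-2.468, -1.94, 0.003]
wrist_force: [0.3, 0.6, -2.3]
width: 0.0302
```

```bash
python3 plan.py 33 .650,-.128,.107,-14
```

```text
now grasp [ 0.6491 -0.1295  0.1129] yaw -13.7 tilt 0.18 t 20.55 w 0.0302 F [ 0.3  0.6 -2.3] q [ 0.46  0.6  -0.46  1.41  0.27  1.19 -0.27] rows total 1
{"dp":[0.0017,0.0006,0.0059],"delta_rot":[-0.2,0.0,0.3]},
{"dp":[0.0017,0.0006,0.0059],"delta_rot":[-0.2,0.0,0.3]},
{"dp":[0.0017,0.0006,0.0059],"delta_rot":[-0.2,0.0,0.3]},
{"dp":[0.0017,0.0006,0.0059],"delta_rot":[-0.2,0.0,0.3]},
{"dp":[0.0017,0.0006,0.0059],"delta_rot":[-0.2,0.0,0.3]},
```

Call:
send_rows --steps '[{"dp": [0.001, 0.0005, 0.0015], "delta_rot": [-0.1, 0, 0]}, {"dp": [0.0015, 0.0005, 0.003], "delta_rot": [-0.2, 0, 0]}, {"dp": [0.0015, 0.0005, 0.0045], "delta_rot": [-0.2, 0, 0]}, {"dp": [0.0015, 0.0005, 0.006], "delta_rot": [-0.2, 0, 0]}, {"dp": [0.0015, 0.0005, 0.006], "delta_rot": [-0.2, 0, 0]}]'

```text
time: 21.05
ee_pos: [0.65, -0.128, 0.2623]
eef_rot: [2.469, 1.941, 0.001]
wrist_force: [-2.3, 0.1, 2.4]
width: 0.03
```

```bash
python3 plan.py 33 .650,-.128,.107,-14|head -1
```

```text
now grasp [ 0.65   -0.128   0.1076] yaw -13.7 tilt 0.06 t 21.05 w 0.03 F [-2.3  0.1  2.4] q [ 0.46  0.6  -0.46  1.42  0.28  1.18 -0.28] rows total 1
```

Seated at the predicted 0.1076. Releasing.

Call:
send_rows --steps '[{"dp": [0, 0, 0], "delta_rot": [0, 0, 0]}, {"dp": [0, 0, 0], "delta_rot": [0, 0, 0]}, {"dp": [0, 0, 0], "delta_rot": [0, 0, 0]}, {"dp": [0, 0, 0], "delta_rot": [0, 0, 0]}, {"dp": [0, 0, 0], "delta_rot": [0, 0, 0]}]' --claw 0

```text
time: 21.55
ee_pos: [0.65, -0.128, 0.2624]
eef_rot: [2.469, 1.941, 0.001]
wrist_force: [0.2, -0.1, -0.6]
width: 0.0856
```

Call:
send_rows --steps '[{"dp": [0, 0, -0.01], "delta_rot": [0, 0, 0]}, {"dp": [0, 0, -0.03], "delta_rot": [0, 0, 0]}, {"dp": [0, 0, -0.06], "delta_rot": [0, 0, 0]}, {"dp": [0, 0, -0.1], "delta_rot": [0, 0, 0]}, {"dp": [0, 0, -0.14], "delta_rot": [0, 0, 0]}]'

```text
time: 22.05
ee_pos: [0.6496, -0.1279, 0.4044]
eef_rot: [2.469, 1.941, 0.001]
wrist_force: [0.8, -0.1, 0.5]
width: 0.0857
```

```bash
python3 plan.py 45 .54,.12,.25,0 .468,.339,.20,6.5
cat > m1.py <<'E'
from fit import *
ims={c:eyes.camera(c) for c in("scene","top")}
a=np.linspace(0,2*np.pi,180,endpoint=False)
# steamer: mask fit with full body, and rim gradient
for c in ims:
    for name,prof,z in(("steamer",[[(83,104),(83,0)]],0),("saucepan_lid",PR["saucepan_lid"],.069),("tagine_lid",PR["tagine_lid"],.039),("steamer_lid",PR["steamer_lid"],.015)):
        PR["q"]=prof
        for d in eyes.masks_of(name,c)[:3]:
            x0=onz([d["at"]],z+.05,c)[0][:2]
            x,i=edgefit("q",d["region"],c,z,x0); print(name,c,round(float(d["score"]),2),np.round(d["at"]),x.round(4),round(i,3))
E
python3 m1.py
```

```text
now grasp [ 0.6496 -0.1279  0.2497] yaw -13.7 tilt 0.05 t 22.05 w 0.0857 F [ 0.8 -0.1  0.5] q [ 0.46  0.51 -0.48  1.23  0.23  1.45 -0.24] rows total 13
{"dp":[0.0307,-0.0236,-0.0001],"delta_rot":[0.0,0.0,-2.0]},
{"dp":[0.0614,-0.0471,-0.0001],"delta_rot":[0.0,0.0,-3.9]},
{"dp":[0.0922,-0.0707,-0.0002],"delta_rot":[0.0,0.0,-5.9]},
{"dp":[0.1229,-0.0943,-0.0003],"delta_rot":[0.0,0.0,-7.8]},
{"dp":[0.1536,-0.1178,-0.0004],"delta_rot":[0.0,0.0,-9.8]},
steamer scene 0.73 [204. 260.] [ 0.4467 -0.3454] 0.933
saucepan_lid scene 0.79 [293. 281.] [ 0.6503 -0.1283] 0.914
tagine_lid scene 0.91 [366. 240.] [0.606  0.1365] 0.941
tagine_lid scene 0.88 [121. 308.] [ 0.5063 -0.6015] 0.897
tagine_lid scene 0.79 [197. 200.] [ 0.2342 -0.2949] 0.894
steamer_lid scene 0.76 [394. 193.] [0.4672 0.34  ] 0.981
steamer top 0.94 [346. 209.] [ 0.4446 -0.3497] 0.877
steamer top 0.54 [358. 165.] [ 0.6227 -0.4249] 0.157
steamer top 0.45 [222. 170.] [0.6033 0.1348] 0.895
saucepan_lid top 0.6 [272. 158.] [ 0.6664 -0.0759] 0.16
tagine_lid top 0.9 [332. 270.] [ 0.2054 -0.2903] 0.897
tagine_lid top 0.56 [222. 167.] [0.6072 0.1357] 0.98
steamer_lid top 0.55 [171. 206.] [0.4675 0.3395] 0.963
```

```bash
cat > st.py <<'E'
from fit import *
a=np.linspace(0,2*np.pi,180,endpoint=False)
ims={c:eyes.camera(c) for c in("scene","top")}
def cost(x,y,c,g,z=.104):
    def ring(rr):
        p=proj(np.c_[x+rr*np.cos(a),y+rr*np.sin(a),a*0+z],c).astype(np.float32)
        return cv2.remap(g,p[:,0].copy().reshape(-1,1),p[:,1].copy().reshape(-1,1),cv2.INTER_LINEAR).ravel()
    return np.mean(ring(.080)-ring(.072))
b={}
for c in ims:
    g=cv2.GaussianBlur(cv2.cvtColor(ims[c],cv2.COLOR_RGB2GRAY).astype(np.float32),(0,0),.7)
    b[c]=max((cost(x,y,c,g),x,y) for x in np.arange(.425,.466,.001) for y in np.arange(-.37,-.33,.001)); print(c,b[c])
x=np.mean([t[1] for t in b.values()]);y=np.mean([t[2] for t in b.values()]); print(x,y)
o=[]
for c in ims:
    im=cv2.resize(ims[c][:,:,::-1],None,fx=5,fy=5,interpolation=cv2.INTER_CUBIC)
    for r,z in((.083,.104),(.076,.104),(.08,.0)):
        p=(proj(np.c_[x+r*np.cos(a),y+r*np.sin(a),a*0+z],c)+.5)*5-.5
        cv2.polylines(im,[np.round(p).astype(int)],True,(0,255,255),1)
    u,v=(proj([x,y,.06],c)[0]*5).astype(int); o.append(cv2.resize(im[v-250:v+250,u-250:u+250],(400,400)))
cv2.imwrite("pics/st.png",np.hstack(o))
E
python3 st.py
```

```text
scene (np.float32(23.08825), np.float64(0.445), np.float64(-0.347))
top (np.float32(28.762497), np.float64(0.447), np.float64(-0.349))
0.446 -0.348
```

View pics/st.png

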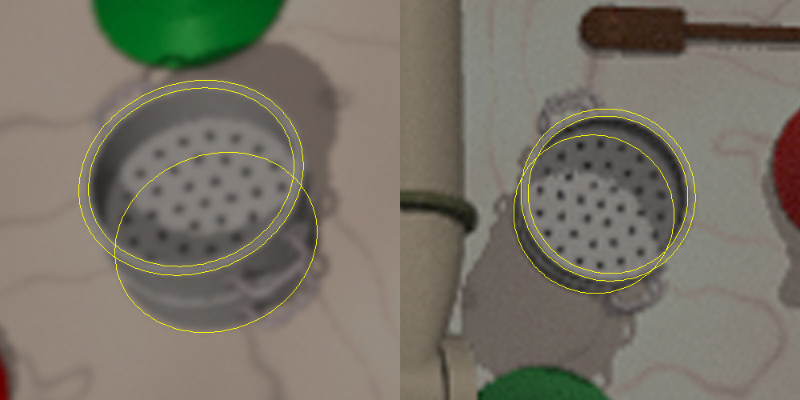

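The steamer is at (0.446, -0.348) and its rim overlay fits. Now fetching the dome from the board.

```bash
python3 plan.py 45 .54,.12,.25,0 .468,.339,.20,6.5|head -2
```

```text
now grasp [ 0.6498 -0.128   0.2468] yaw -13.7 tilt 0.02 t 22.65 w 0.0853 F [-0.4  0.5  0.1] q [ 0.46  0.51 -0.48  1.24  0.23  1.44 -0.24] rows total 13
{"dp":[0.0307,-0.0236,-0.0005],"delta_rot":[-0.0,0.0,-2.0]},
```

Call:
send_rows --steps '[{"dp": [0.031, -0.023, 0], "delta_rot": [0, 0, -2]}, {"dp": [0.062, -0.047, 0], "delta_rot": [0, 0, -4]}, {"dp": [0.092, -0.071, 0], "delta_rot": [0, 0, -6]}, {"dp": [0.123, -0.094, 0], "delta_rot": [0, 0, -8]}, {"dp": [0.154, -0.118, 0], "delta_rot": [0, 0, -10]}]'

```text
time: 23.15
ee_pos: [0.5707, 0.0508, 0.4014]
eef_rot: [2.29, 2.151, -0.001]
wrist_force: [1.2, 0.9, 0.3]
width: 0.0855
```

```bash
python3 plan.py 45 .53,.15,.25,0 .468,.339,.20,6.5
```

```text
now grasp [0.5707 0.0508 0.2467] yaw -3.6 tilt 0.03 t 23.15 w 0.0855 F [1.2 0.9 0.3] q [ 0.33  0.33 -0.6   1.5   0.19  1.37 -0.35] rows total 8
{"dp":[0.0322,-0.0156,-0.0011],"delta_rot":[-0.0,0.0,-1.2]},
{"dp":[0.0643,-0.0312,-0.0022],"delta_rot":[-0.0,0.0,-2.4]},
{"dp":[0.0965,-0.0468,-0.0033],"delta_rot":[-0.0,0.0,-3.6]},
{"dp":[0.1335,-0.0616,0.0067],"delta_rot":[-0.0,0.0,-4.9]},
{"dp":[0.1704,-0.0763,0.0166],"delta_rot":[-0.0,0.0,-6.2]},
```

Call:
send_rows --steps '[{"dp": [0.032, -0.016, 0], "delta_rot": [0, 0, -1.2]}, {"dp": [0.064, -0.031, -0.002], "delta_rot": [0, 0, -2.4]}, {"dp": [0.097, -0.047, -0.003], "delta_rot": [0, 0, -3.6]}, {"dp": [0.134, -0.062, 0.003], "delta_rot": [0, 0, -5]}, {"dp": [0.17, -0.076, 0.01], "delta_rot": [0, 0, -6]}]'

```text
time: 23.65
ee_pos: [0.5047, 0.2266, 0.3916]
eef_rot: [2.173, 2.268, 0.001]
wrist_force: [0.5, -0.8, 0.5]
width: 0.0852
```

```bash
python3 plan.py 45 .468,.339,.15,6.5
```

```text
now grasp [0.5047 0.2266 0.2369] yaw 2.5 tilt 0.04 t 23.65 w 0.0852 F [ 0.5 -0.8  0.5] q [ 0.09  0.31 -0.71  1.57  0.21  1.34 -0.6 ] rows total 4
{"dp":[0.0285,-0.0080,0.0217],"delta_rot":[0.0,0.0,-1.0]},
{"dp":[0.0570,-0.0160,0.0434],"delta_rot":[0.0,0.0,-2.0]},
{"dp":[0.0854,-0.0240,0.0651],"delta_rot":[0.0,0.0,-3.0]},
{"dp":[0.1139,-0.0320,0.0869],"delta_rot":[0.0,0.0,-4.0]},
{"dp":[0.1139,-0.0320,0.0869],"delta_rot":[0.0,0.0,-4.0]},
```

Call:
send_rows --steps '[{"dp": [0.03, -0.008, 0.015], "delta_rot": [0, 0, -1]}, {"dp": [0.06, -0.017, 0.03], "delta_rot": [0, 0, -2]}, {"dp": [0.088, -0.025, 0.05], "delta_rot": [0, 0, -3]}, {"dp": [0.114, -0.032, 0.07], "delta_rot": [0, 0, -4]}, {"dp": [0.114, -0.032, 0.08], "delta_rot": [0, 0, -4]}]'

```text
time: 24.15
ee_pos: [0.465, 0.3427, 0.3098]
eef_rot: [-2.083, -2.348, 0.001]
wrist_force: [-0.0, -0.6, -0.9]
width: 0.0854
```

```bash
python3 plan.py 45 .468,.339,.0865,6.6
```

```text
now grasp [0.465  0.3427 0.1551] yaw 6.9 tilt 0.15 t 24.15 w 0.0854 F [-0.  -0.6 -0.9] q [-0.12  0.45 -0.74  1.61  0.31  1.21 -0.81] rows total 2
{"dp":[-0.0021,0.0014,0.0343],"delta_rot":[-0.1,-0.0,0.1]},
{"dp":[-0.0042,0.0027,0.0686],"delta_rot":[-0.1,-0.1,0.3]},
{"dp":[-0.0042,0.0027,0.0686],"delta_rot":[-0.1,-0.1,0.3]},
{"dp":[-0.0042,0.0027,0.0686],"delta_rot":[-0.1,-0.1,0.3]},
{"dp":[-0.0042,0.0027,0.0686],"delta_rot":[-0.1,-0.1,0.3]},
```

Call:
send_rows --steps '[{"dp": [-0.003, 0.002, 0.015], "delta_rot": [0, 0, 0]}, {"dp": [-0.004, 0.0025, 0.032], "delta_rot": [-0.1, 0, 0.2]}, {"dp": [-0.004, 0.0025, 0.05], "delta_rot": [-0.1, 0, 0.2]}, {"dp": [-0.004, 0.0025, 0.065], "delta_rot": [-0.1, 0, 0.2]}, {"dp": [-0.004, 0.0025, 0.068], "delta_rot": [-0.1, 0, 0.2]}]'

```text
time: 24.65
ee_pos: [0.4679, 0.3376, 0.2397]
eef_rot: [-2.089, -2.344, 0.004]
wrist_force: [0.4, -0.6, 0.2]
width: 0.0854
```

```bash
python3 plan.py 45 .468,.339,.0865,6.6
```

```text
now grasp [0.4679 0.3376 0.085 ] yaw 6.6 tilt 0.18 t 24.65 w 0.0854 F [ 0.4 -0.6  0.2] q [-0.14  0.52 -0.7   1.68  0.37  1.08 -0.84] rows total 1
{"dp":[0.0013,0.0002,-0.0015],"delta_rot":[-0.2,0.0,-0.0]},
{"dp":[0.0013,0.0002,-0.0015],"delta_rot":[-0.2,0.0,-0.0]},
{"dp":[0.0013,0.0002,-0.0015],"delta_rot":[-0.2,0.0,-0.0]},
{"dp":[0.0013,0.0002,-0.0015],"delta_rot":[-0.2,0.0,-0.0]},
{"dp":[0.0013,0.0002,-0.0015],"delta_rot":[-0.2,0.0,-0.0]},
```

Call:
send_rows --steps '[{"dp": [0.001, 0, -0.0005], "delta_rot": [-0.2, 0, 0]}, {"dp": [0.001, 0, -0.0005], "delta_rot": [-0.2, 0, 0]}, {"dp": [0.001, 0, -0.0005], "delta_rot": [-0.2, 0, 0]}, {"dp": [0.001, 0, -0.0005], "delta_rot": [-0.2, 0, 0]}, {"dp": [0.001, 0, -0.0005], "delta_rot": [-0.2, 0, 0]}]' --claw 1 --grip_force 60

```text
time: 25.15
ee_pos: [0.468, 0.3388, 0.2408]
eef_rot: [2.09, 2.344, 0.001]
wrist_force: [-7.1, -2.9, 22.7]
width: 0.0123
```

```bash
python3 plan.py 45 .468,.339,.0865,6.6|head -1
```

```text
now grasp [0.468  0.3388 0.0861] yaw 6.6 tilt 0.08 t 25.15 w 0.0123 F [-7.1 -2.9 22.7] q [-0.14  0.52 -0.7   1.68  0.37  1.08 -0.85] rows total 1
```

Call:
send_rows --steps '[{"dp": [0, 0, -0.003], "delta_rot": [0, 0, 0]}, {"dp": [0, 0, -0.01], "delta_rot": [0, 0, 0]}, {"dp": [0, 0, -0.025], "delta_rot": [0, 0, 0]}, {"dp": [0, 0, -0.05], "delta_rot": [0, 0, 0]}, {"dp": [0, 0, -0.08], "delta_rot": [0, 0, 0]}]'

```text
time: 25.65
ee_pos: [0.4675, 0.3385, 0.3218]
eef_rot: [2.09, 2.345, -0.001]
wrist_force: [1.1, 0.5, -1.9]
width: 0.0129
```

```bash
python3 plan.py 35 .50,.20,.22,-6 .51,-.05,.22,-20 .446,-.348,.21,-40
```

```text
now grasp [0.4675 0.3385 0.1671] yaw 6.6 tilt 0.04 t 25.65 w 0.0129 F [ 1.1  0.5 -1.9] q [-0.11  0.43 -0.74  1.6   0.31  1.23 -0.8 ] rows total 22
{"dp":[-0.0283,0.0033,-0.0106],"delta_rot":[0.0,0.0,2.5]},
{"dp":[-0.0566,0.0065,-0.0211],"delta_rot":[0.0,0.0,5.0]},
{"dp":[-0.0848,0.0098,-0.0317],"delta_rot":[0.0,0.0,7.6]},
{"dp":[-0.1131,0.0131,-0.0422],"delta_rot":[0.0,0.0,10.1]},
{"dp":[-0.1414,0.0164,-0.0528],"delta_rot":[0.0,0.0,12.6]},
```

```bash
python3 plan.py 37 .467,.20,.21,-2 .467,-.05,.22,-15 .446,-.348,.21,-38
python3 - <<'E'
from h import *
im=eyes.camera("scene"); cv2.imwrite("pics/s10.png",cv2.resize(im[140:290,310:460,::-1],None,fx=4,fy=4,interpolation=cv2.INTER_CUBIC))
E
```

```text
now grasp [0.4675 0.3385 0.1671] yaw 6.6 tilt 0.04 t 25.65 w 0.0129 F [ 1.1  0.5 -1.9] q [-0.11  0.43 -0.74  1.6   0.31  1.23 -0.8 ] rows total 20
{"dp":[-0.0344,-0.0041,-0.0107],"delta_rot":[-0.0,0.0,2.1]},
{"dp":[-0.0688,-0.0082,-0.0214],"delta_rot":[-0.0,0.0,4.3]},
{"dp":[-0.1032,-0.0123,-0.0321],"delta_rot":[-0.0,0.0,6.4]},
{"dp":[-0.1376,-0.0164,-0.0428],"delta_rot":[-0.0,0.0,8.6]},
{"dp":[-0.1731,-0.0205,-0.0442],"delta_rot":[-0.0,0.0,10.4]},
```

View pics/s10.png

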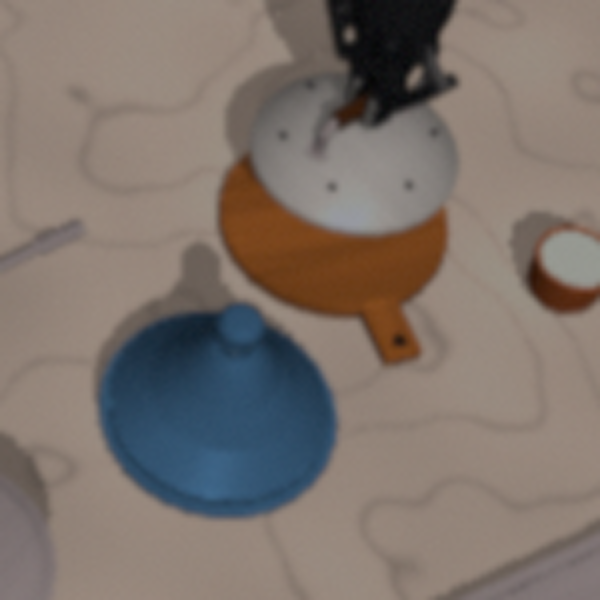

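The dome is held level over the board (crop 350,150). Carrying it to the steamer on an inner path, clear of the cone.

Call:
send_rows --steps '[{"dp": [-0.025, -0.003, -0.012], "delta_rot": [0, 0, 2]}, {"dp": [-0.06, -0.007, -0.024], "delta_rot": [0, 0, 4]}, {"dp": [-0.098, -0.012, -0.035], "delta_rot": [0, 0, 6.5]}, {"dp": [-0.136, -0.016, -0.043], "delta_rot": [0, 0, 8.5]}, {"dp": [-0.173, -0.02, -0.045], "delta_rot": [0, 0, 10.5]}]'

```text
time: 26.2
ee_pos: [0.4678, 0.1646, 0.3744]
eef_rot: [2.294, 2.141, 0.016]
wrist_force: [1.2, 0.1, -2.7]
width: 0.0133
```

```bash
python3 plan.py 38 .467,-.05,.22,-15 .446,-.348,.21,-38
```

```text
now grasp [0.4678 0.1646 0.2197] yaw -4.0 tilt 0.61 t 26.2 w 0.0133 F [ 1.2  0.1 -2.7] q [ 0.22  0.18 -0.69  1.74  0.12  1.26 -0.57] rows total 14
{"dp":[-0.0357,0.0023,-0.0002],"delta_rot":[0.1,-0.1,1.8]},
{"dp":[-0.0714,0.0047,-0.0004],"delta_rot":[0.2,-0.1,3.7]},
{"dp":[-0.1071,0.0070,-0.0006],"delta_rot":[0.3,-0.2,5.5]},
{"dp":[-0.1428,0.0093,-0.0009],"delta_rot":[0.3,-0.2,7.4]},
{"dp":[-0.1785,0.0116,-0.0011],"delta_rot":[0.4,-0.3,9.2]},
```

Call:
send_rows --steps '[{"dp": [-0.036, 0.002, 0], "delta_rot": [0.1, -0.1, 2]}, {"dp": [-0.071, 0.005, 0], "delta_rot": [0.2, -0.1, 3.7]}, {"dp": [-0.107, 0.007, 0], "delta_rot": [0.3, -0.2, 5.5]}, {"dp": [-0.143, 0.009, 0], "delta_rot": [0.3, -0.2, 7.4]}, {"dp": [-0.178, 0.012, 0], "delta_rot": [0.4, -0.3, 9]}]'

```text
time: 26.7
ee_pos: [0.4671, -0.0149, 0.3748]
eef_rot: [2.457, 1.954, 0.004]
wrist_force: [1.2, -0.5, -2.9]
width: 0.0127
```

```bash
python3 plan.py 38 .446,-.348,.21,-38
```

```text
now grasp [ 0.4671 -0.0149  0.2201] yaw -13.0 tilt 0.2 t 26.7 w 0.0127 F [ 1.2 -0.5 -2.9] q [ 0.47  0.09 -0.53  1.81  0.05  1.25 -0.3 ] rows total 9
{"dp":[-0.0366,0.0060,0.0011],"delta_rot":[0.0,-0.0,2.8]},
{"dp":[-0.0732,0.0121,0.0022],"delta_rot":[0.0,-0.0,5.6]},
{"dp":[-0.1098,0.0181,0.0034],"delta_rot":[0.1,-0.0,8.3]},
{"dp":[-0.1464,0.0242,0.0045],"delta_rot":[0.1,-0.0,11.1]},
{"dp":[-0.1830,0.0302,0.0056],"delta_rot":[0.1,-0.0,13.9]},
```

Call:
send_rows --steps '[{"dp": [-0.037, 0.006, 0], "delta_rot": [0, 0, 3]}, {"dp": [-0.073, 0.012, 0.001], "delta_rot": [0, 0, 5.5]}, {"dp": [-0.11, 0.018, 0.001], "delta_rot": [0.1, 0, 8]}, {"dp": [-0.146, 0.024, 0.001], "delta_rot": [0.1, 0, 11]}, {"dp": [-0.183, 0.03, 0.001], "delta_rot": [0.1, 0, 14]}]'

```text
time: 27.2
ee_pos: [0.4549, -0.2008, 0.375]
eef_rot: [2.678, 1.639, 0.004]
wrist_force: [0.5, -0.1, -3.1]
width: 0.0124
```

```bash
python3 plan.py 36 .446,-.348,.21,-38
```

```text
now grasp [ 0.4549 -0.2008  0.2203] yaw -27.1 tilt 0.19 t 27.2 w 0.0124 F [ 0.5 -0.1 -3.1] q [ 0.67  0.14 -0.35  1.75  0.05  1.26 -0.17] rows total 5
{"dp":[-0.0270,0.0118,0.0020],"delta_rot":[0.0,-0.0,2.2]},
{"dp":[-0.0541,0.0236,0.0041],"delta_rot":[0.1,-0.0,4.4]},
{"dp":[-0.0811,0.0354,0.0061],"delta_rot":[0.1,-0.1,6.6]},
{"dp":[-0.1081,0.0472,0.0082],"delta_rot":[0.1,-0.1,8.7]},
{"dp":[-0.1351,0.0590,0.0102],"delta_rot":[0.2,-0.1,10.9]},
```

Call:
send_rows --steps '[{"dp": [-0.032, 0.014, 0.001], "delta_rot": [0, 0, 2.5]}, {"dp": [-0.064, 0.028, 0.003], "delta_rot": [0.1, 0, 5]}, {"dp": [-0.095, 0.041, 0.005], "delta_rot": [0.1, 0, 7.5]}, {"dp": [-0.122, 0.053, 0.008], "delta_rot": [0.1, 0, 9.5]}, {"dp": [-0.135, 0.059, 0.01], "delta_rot": [0.2, 0, 11]}]'

```text
time: 27.7
ee_pos: [0.4451, -0.3506, 0.3654]
eef_rot: [-2.827, -1.369, -0.001]
wrist_force: [0.4, 0.5, -2.2]
width: 0.0132
```

```bash
python3 plan.py 36 .446,-.348,.182,-38
python3 - <<'E'
from h import *
im=eyes.camera("scene"); cv2.imwrite("pics/s11.png",cv2.resize(im[170:320,120:270,::-1],None,fx=4,fy=4,interpolation=cv2.INTER_CUBIC))
E
```

```text
now grasp [ 0.4451 -0.3506  0.2107] yaw -38.3 tilt 0.06 t 27.7 w 0.0132 F [ 0.4  0.5 -2.2] q [ 0.8   0.29 -0.23  1.59  0.07  1.27 -0.11] rows total 1
{"dp":[0.0026,-0.0009,0.0287],"delta_rot":[-0.0,-0.1,-0.3]},
{"dp":[0.0026,-0.0009,0.0287],"delta_rot":[-0.0,-0.1,-0.3]},
{"dp":[0.0026,-0.0009,0.0287],"delta_rot":[-0.0,-0.1,-0.3]},
{"dp":[0.0026,-0.0009,0.0287],"delta_rot":[-0.0,-0.1,-0.3]},
{"dp":[0.0026,-0.0009,0.0287],"delta_rot":[-0.0,-0.1,-0.3]},
```

View pics/s11.png

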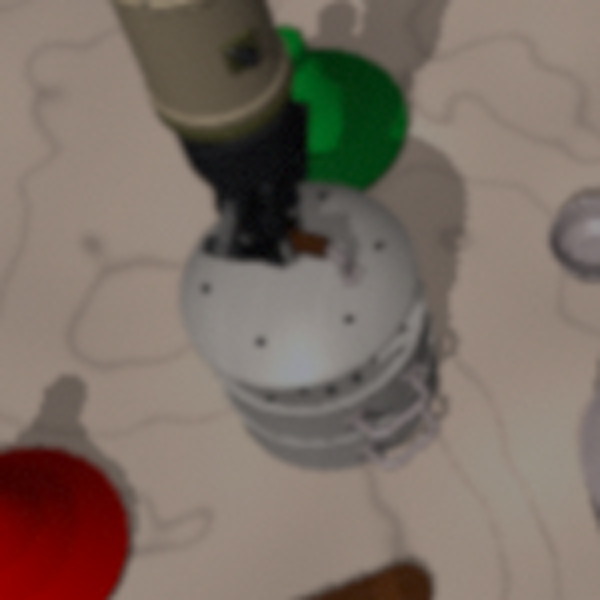

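The dome is over the steamer. Lowering.

Call:
send_rows --steps '[{"dp": [0.0015, -0.0005, 0.008], "delta_rot": [0, -0.1, 0]}, {"dp": [0.0025, -0.001, 0.018], "delta_rot": [0, -0.1, 0]}, {"dp": [0.0025, -0.001, 0.027], "delta_rot": [0, -0.1, 0]}, {"dp": [0.0025, -0.001, 0.033], "delta_rot": [0, -0.1, 0]}, {"dp": [0.0025, -0.001, 0.036], "delta_rot": [0, -0.1, 0]}]'

```text
time: 28.25
ee_pos: [0.4456, -0.3483, 0.3278]
eef_rot: [-2.827, -1.367, 0.003]
wrist_force: [0.2, -0.2, -2.9]
width: 0.0128
```

```bash
python3 plan.py 36 .446,-.348,.168,-38
```

```text
now grasp [ 0.4456 -0.3483  0.1731] yaw -38.4 tilt 0.13 t 28.25 w 0.0128 F [ 0.2 -0.2 -2.9] q [ 0.79  0.32 -0.23  1.64  0.08  1.2  -0.12] rows total 1
{"dp":[0.0005,0.0002,0.0051],"delta_rot":[-0.1,0.1,-0.4]},
{"dp":[0.0005,0.0002,0.0051],"delta_rot":[-0.1,0.1,-0.4]},
{"dp":[0.0005,0.0002,0.0051],"delta_rot":[-0.1,0.1,-0.4]},
{"dp":[0.0005,0.0002,0.0051],"delta_rot":[-0.1,0.1,-0.4]},
{"dp":[0.0005,0.0002,0.0051],"delta_rot":[-0.1,0.1,-0.4]},
```

Call:
send_rows --steps '[{"dp": [0, 0, 0.0015], "delta_rot": [-0.1, 0.1, 0]}, {"dp": [0, 0, 0.003], "delta_rot": [-0.1, 0.1, 0]}, {"dp": [0, 0, 0.004], "delta_rot": [-0.1, 0.1, 0]}, {"dp": [0, 0, 0.005], "delta_rot": [-0.1, 0.1, 0]}, {"dp": [0, 0, 0.005], "delta_rot": [-0.1, 0.1, 0]}]'

```text
time: 28.75
ee_pos: [0.4456, -0.3482, 0.3238]
eef_rot: [2.828, 1.367, 0.001]
wrist_force: [-2.5, 3.3, 5.1]
width: 0.0128
```

```bash
python3 plan.py 36 .446,-.348,.168,-38|head -1
```

```text
now grasp [ 0.4456 -0.3482  0.1691] yaw -38.4 tilt 0.04 t 28.75 w 0.0128 F [-2.5  3.3  5.1] q [ 0.79  0.32 -0.23  1.65  0.08  1.18 -0.12] rows total 1
```

Seated at the predicted 0.169. Releasing and backing off.

Call:
send_rows --steps '[{"dp": [0, 0, 0], "delta_rot": [0, 0, 0]}, {"dp": [0, 0, 0], "delta_rot": [0, 0, 0]}, {"dp": [0, 0, 0], "delta_rot": [0, 0, 0]}, {"dp": [0, 0, 0], "delta_rot": [0, 0, 0]}, {"dp": [0, 0, 0], "delta_rot": [0, 0, 0]}]' --claw 0

```text
time: 29.25
ee_pos: [0.4457, -0.3483, 0.3238]
eef_rot: [2.828, 1.367, 0.001]
wrist_force: [0.0, -0.2, -0.1]
width: 0.0835
```

Call:
send_rows --steps '[{"dp": [0, 0, -0.01], "delta_rot": [0, 0, 0]}, {"dp": [0, 0, -0.03], "delta_rot": [0, 0, 0]}, {"dp": [0, 0, -0.06], "delta_rot": [0, 0, 0]}, {"dp": [0, 0, -0.09], "delta_rot": [0, 0, 0]}, {"dp": [0, 0, -0.11], "delta_rot": [0, 0, 0]}]'

```text
time: 29.75
ee_pos: [0.4456, -0.3483, 0.437]
eef_rot: [2.826, 1.366, 0.004]
wrist_force: [0.1, -0.5, 1.0]
width: 0.0855
```

```bash
python3 plan.py 40 .467,.0,.29,-13
```

```text
now grasp [ 0.4456 -0.3483  0.2823] yaw -38.4 tilt 0.21 t 29.75 w 0.0855 F [ 0.1 -0.5  1. ] q [ 0.8   0.25 -0.23  1.48  0.06  1.42 -0.11] rows total 9
{"dp":[0.0318,-0.0222,-0.0009],"delta_rot":[0.0,0.0,-2.8]},
{"dp":[0.0636,-0.0443,-0.0018],"delta_rot":[0.0,0.0,-5.6]},
{"dp":[0.0954,-0.0665,-0.0027],"delta_rot":[0.1,0.0,-8.5]},
{"dp":[0.1272,-0.0887,-0.0036],"delta_rot":[0.1,0.0,-11.3]},
{"dp":[0.1590,-0.1109,-0.0045],"delta_rot":[0.1,0.0,-14.1]},
```

Moving the arm aside to look at everything.

Call:
send_rows --steps '[{"dp": [0.032, -0.022, 0], "delta_rot": [0, 0, -3]}, {"dp": [0.064, -0.044, -0.002], "delta_rot": [0, 0, -5.5]}, {"dp": [0.095, -0.066, -0.003], "delta_rot": [0, 0, -8.5]}, {"dp": [0.127, -0.089, -0.004], "delta_rot": [0, 0, -11]}, {"dp": [0.15, -0.105, -0.005], "delta_rot": [0, 0, -13]}]'

```text
time: 30.25
ee_pos: [0.4566, -0.1626, 0.4428]
eef_rot: [2.649, 1.682, 0.004]
wrist_force: [0.6, 0.0, 1.8]
width: 0.0853
```

Call:
send_rows --steps '[{"dp": [0, 0, 0], "delta_rot": [0, 0, 0]}, {"dp": [0, 0, 0], "delta_rot": [0, 0, 0]}, {"dp": [0, 0, 0], "delta_rot": [0, 0, 0]}, {"dp": [0, 0, 0], "delta_rot": [0, 0, 0]}, {"dp": [0, 0, 0], "delta_rot": [0, 0, 0]}]'

```text
time: 30.75
ee_pos: [0.4564, -0.1638, 0.4426]
eef_rot: [2.651, 1.679, 0.004]
wrist_force: [-0.6, -0.3, 0.7]
width: 0.0855
```

```bash
cat > m2.py <<'E'
from fit import *
ims={c:eyes.camera(c) for c in("scene","top")}
for c in ims:
    im=ims[c][:,:,::-1]; cv2.imwrite(f"pics/f_{c}.png",cv2.resize(im[150:370,90:470] if c=="scene" else im[100:300,120:440],None,fx=2.1,fy=2.1,interpolation=cv2.INTER_CUBIC))
    for name,z in(("saucepan_lid",.069),("tagine_lid",.039),("steamer_lid",.098)):
        for d in eyes.masks_of(name,c)[:3]:
            x0=onz([d["at"]],z+.02,c)[0][:2]
            x,i=edgefit(name,d["region"],c,z,x0); print(name,c,round(float(d["score"]),2),np.round(d["at"]),x.round(4),round(i,3))
E
python3 m2.py
```

```text
saucepan_lid scene 0.69 [297. 284.] [ 0.6497 -0.1276] 0.967
tagine_lid scene 0.72 [120. 310.] [ 0.5078 -0.6033] 0.94
tagine_lid scene 0.64 [199. 199.] [ 0.2337 -0.2939] 0.911
tagine_lid scene 0.62 [363. 240.] [0.6069 0.1355] 0.98
steamer_lid scene 0.83 [198. 248.] [ 0.4443 -0.3466] 0.968
saucepan_lid top 0.73 [285. 150.] [ 0.6505 -0.128 ] 0.652
tagine_lid top 0.9 [411. 198.] [ 0.4803 -0.5996] 0.915
tagine_lid top 0.9 [332. 272.] [ 0.2054 -0.2892] 0.939
tagine_lid top 0.69 [221. 168.] [0.6075 0.1358] 0.964
steamer_lid top 0.69 [285. 120.] [ 0.817 -0.111] 0.082
steamer_lid top 0.66 [350. 208.] [ 0.4432 -0.3481] 0.972
```

View pics/f_scene.png

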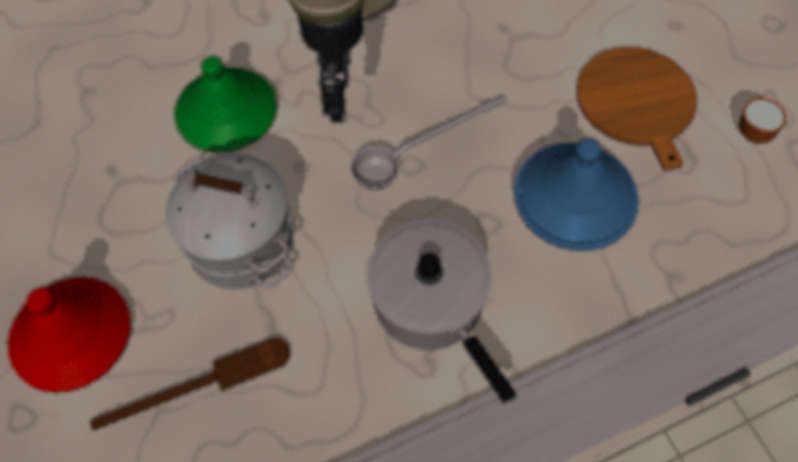

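View pics/f_top.png

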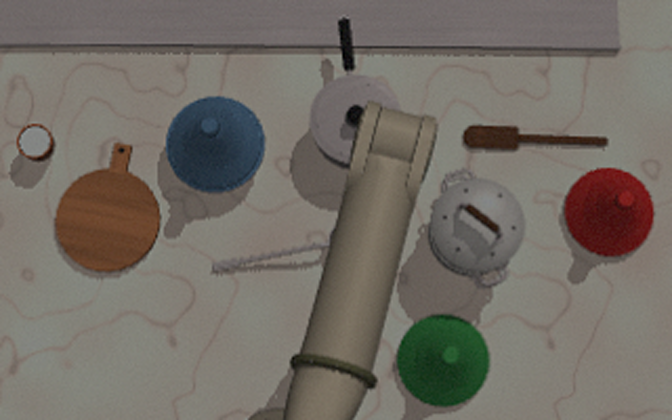

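All three lids sit centred on their own pots. The fits put the dome at (0.444, -0.347), the flat lid at (0.650, -0.128) and the cone at (0.607, 0.136), each within about 3 mm of its pot.

```bash
python3 -c "
from workcell import ticket,read_state
print(read_state()['time']); print(ticket.finish_job())"
```

```text
31.15
the job is handed in; nothing more can be done
None
```

I put each lid back on its own pot and handed the job in at 31 s of the 125 s allowed. I parked the domed lid on the board, moved the cone from the saucepan to the tagine dish and the flat lid from the steamer to the saucepan, then put the domed lid on the steamer.

**Seating:** each lid came to rest at the height worked out for it, with 2–5 N of contact before release.

**Final check:** fits in both cameras put each lid within about 3 mm of its pot's measured centre. By eye, the pots, ladle, paddle, salt pot and look-alikes had not moved. I took no measured check of the bystanders, of the pots after seating, or of lid tilt.

**Odd readings:**
- In the last top view the arm hid part of the flat lid, so that fit was poor (overlap 0.65), but its centre agreed with the scene camera.
- Gripping the domed lid on the board gave a brief 23 N on the wrist, probably the fingertips touching the dome. It held, and the lid lifted level.
- The trained networks gave a few false hits, which I discarded.

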